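# Draw a test module up to its seal with the cam lock

### The arm

A 6-joint arm with a two-finger parallel gripper is mounted at the origin on a cart in front of the work surface, level with it; the furniture and walls round the work are solid. World frame = base frame: x ahead of the robot, y to its left, z up, the work surface at z = 0. Lengths are in m, angles in rad, forces in N, time in s.
With the tool pointing down it reaches from about 0.375 to 0.9 m from the base axis. Payload 3.1 kg.
Tool frame: the origin (TCP) lies at the very end of the fingers, on their centre line; the grasp point (between the pads) lies 19 mm behind it (robot.hold_point_z is the z of the grasp point in the tool frame, in m); z points along the fingers, y is the direction in which the jaws open and shut (so a half turn about z gives the same grasp; the last joint's range is limited). The gripper opens to 87 mm and grips with 3 to 60 N. Pads are 19 mm wide; open, the fingers measure 117 mm over their backs; the gripper's body (75 mm by 190 mm) begins 51 mm behind the grasp point.
Start: joints at [-1.381, 0.527, 1.433, -0, 1.181, -0.178], TCP at [0.225, -0.583, 0.223] pointing down, gripper open.
Joint ranges: [-3.08, 3.08], [-0.75, 2.2], [0.22, 2.44], [-1.43, 4.57], [0, 2.65], [-2.85, 2.85]. Speed limits (rad/s): [2.79, 2.79, 3.14, 3.14, 3.14, 3.14].

### API

Orientations are given as a unit quaternion [x, y, z, w].
In Python, from rig import robot, viewer, spotter gives the robot as it stands.
- The arm moves only by the shell command python3 -m crank 'ROWS' [FORCE]. ROWS is text: rows parted by semicolons, each of 7 numbers parted by spaces: the turn, a rotation vector about the tool's x, y, z in units of 5 degrees (1.0 is 5 degrees), then the shift along the tool's x, y, z in units of 40 mm (1.0 is 40 mm), then the gripper's target within -1 to 1 (shut at 1, half-way at 0, fully open at -1). A call has 1 to 5 rows; each row shifts and turns the pose as measured when the row begins, along the tool's axes as they then stand; what a row does not reach is not made up. A row lasts 1/8 s, in which the tool goes at most 62.5 mm and 10.7 degrees, less where a joint would pass 70% of its speed; a pose out of reach is approached as far as the arm can. A call is refused whole if a number of a shift passes 1 or a number of a turn 1, either way. A call with a gripper value outside its range is refused whole. The fingers move at their own pace and stop on an object; FORCE is the grip in N (left out, the last holds). Time passes only in rows, so rows that do not move let the fingers close. It gives the time, the measured TCP pose, the force and the opening at its end, in the units of the state.
- robot.get_obs(): the state, without advancing time (a new reading comes with each control period).
- viewer.camera(name): name is "side" or "top"; returns a dict with "img" (480x640x3 uint8, red, green, blue), "camera_matrix" (3x3 intrinsics, pixels), "distortion" ([k1, k2, p1, p2, k3] as OpenCV has them; the pictures are not rectified), "xyz" and "attitude" of the camera in the world. Camera axes: x right, y down, z forward; pixel columns grow to the right and rows downward; lengths in m; the calibration is good to about 2 mm. A picture is of the moment at which its call begins. There is no depth.
- robot.hand_in(): hands the job in, once; it reports no verdict.
Trained networks look in a picture, given as the dict that the camera call returned (one of the last four; its "shot" number tells which), for a name from the list of things; names that differ only in an ending like _2 or _b are one class to them, and where a whole thing is asked for, a point or a joint stands for the part that bears it (a point fixed in the world has none). Each returns a list of dicts, best first, with "score" (0 to 1); they miss things now and then, are a little off and sometimes report something else, mostly with a low value. They report only what shows in the picture. A call takes as long as a camera call.
- spotter.boxes_of(name, picture): "at" ([x, y, z] in m, in the coordinates of the camera as it stood for that picture, good to about 4 mm: the middle of the surface that is visible of it).
The state is a dict: "time": time; "q": joint angles; "joint_velocities": joint speeds; "joint_torque": joint torques, N m; "position": TCP position; "tool_rot": TCP orientation; "ft_force": force on the tool from outside, world axes, zero at the start; "moment": the same for the moment, N m; "grip_width": finger opening in m.
Only numpy, scipy, OpenCV 4.12 (cv2) and the standard library are available. Lean on these libraries where they do the work, as an engineer would, in place of code of your own. Each camera call takes 0.05 s, during which the arm holds its last target.

### The job

Slide the metal module along its channel until its bolt sits in the mouth of the dock's cam lock, then swing the cam's lever clockwise by its black post, about half a turn, so that the hook draws the bolt in. Stop when the module is snug on the rubber seal: from where you first feel the seal take up the load, turn only about 15 degrees more, without forcing it. Let go, and leave the things lying about where they are.

Things in the scene. Friction and masses are not known exactly. Their poses are not given: they have to be found in the camera images.
- dock: Fixed grey base plate, 200 x 92 x 10 mm, on the desk. Origin on the desk under the cam's axis; the plate reaches from -152 to +48 mm along its x axis, the direction in which the module slides in, towards the cam; z is up. A channel 18.4 mm wide between aluminium rails, 18 mm above the desk, runs along x from -147 to -14 mm.
- seal_mid (a point): Nominal place of the seal's face, on the dock, 28 mm above the desk. The seal is an aluminium frame reaching 36 mm above the desk, with two springy rubber pads (9 N/mm) that the module's front face meets. The real seal sits up to 2.5 mm nearer or farther along the dock's x than this point, differently each time and not measured: it must be felt.
- lever_post (a point): Point on the black upright post at the end of the cam's lever, 78 mm above the desk. The post is round, 14 mm thick, from 54 to 88 mm above the desk, 40 mm from the cam's axis; the lever under it is 46 to 54 mm above the desk. It starts on the left of the cam, swings round the far side and ends on the right. The steel hook below reaches 44 mm from the axis and 30 mm above the desk.
- cam (a joint): Angle of the cam, rad, growing clockwise seen from above. At angle A the lever points 1.92 - A rad anticlockwise from the dock's x; starts at 0 to 0.2, ends at 3.95. The hook catches the bolt at about 0.5, then draws it in 4.5 mm per rad. Pushing the post takes under 4 N until the seal takes up, somewhere from 2.1 to 3.4 rad; then about 2 to 3 N more per 0.1 rad. 7 to 10 N at the post is snug. The cam stays where it is left.
- hook: The cam's spiral hook, steel, turning with it; origin that of the dock. It carries the pull on the bolt. Snug is about 13 N of pull, 6 to 22 N will do, over 28 N the seal is crushed. The pull grows by 40 to 55 N per rad once the seal takes up.
- module_grip (a point): Centre of the module's black grip, 54 mm above the desk: a bar 14 mm thick (along dock x), 44 mm wide (across), from 39 to 66 mm above the desk, on a loose aluminium box 46 x 52 x 20 mm, about 0.25 kg, whose greased keel slides in the channel with 1.2 mm play a side. Axes as the dock's.
- bolt (a point): Upright steel pin 8 mm thick, this point 24 mm above the desk, at the end of a flat tongue 61 mm ahead of the module's grip. Pushed as far as it goes into the open mouth, against the cam's core, it is about 28 mm from the cam's axis; more than 33 mm is not far enough for the hook to catch it.
- tape_roll: Black tape roll, 63 mm wide, 18 mm high, to the right of the keyboard. To be left alone.
- heatsink: Finned heatsink, 32 x 40 x 24 mm, beside the dock. To be left alone.
- cap_box: Small brown cardboard box, 42 x 62 x 28 mm, to the left, behind the monitor. To be left alone.
- n_adapter: Grey stepped metal adapter, 36 mm long, 14 mm thick, beside the dock. To be left alone.
- side_cutter: Side cutters with red handles, 107 mm long, 16 mm high, lying to the left, behind the monitor. To be left alone.
- flux_pen: White and green pen, 127 mm long, 14 mm thick, to the right of the keyboard. To be left alone.

How it is judged:
On the way, in this order (a step that is already met when the one before it is completed fails the run):
1. the bolt is in the mouth of the cam (x of bolt in the frame of dock above -0.0325 m and value of joint cam below 0.5 rad), for 0.2 s.
2. the hook has caught the bolt and begun to draw it in (value of joint cam above 1.2 rad and x of bolt in the frame of dock above -0.027 m), for 0.1 s.
At the end, for the whole second after the job is handed in: The cam is turned beyond 2.0 rad, the bolt is within 22.5 mm of its axis, the hook pulls the bolt with 6 to 22 N, the cam is at rest and no bystander has moved 20 mm (value of joint cam above 2 rad and x of bolt in the frame of dock above -0.0225 m and contact force between module and hook between 6 and 22 N and linear speed of hook below 0.01 m/s and velocity of joint cam below 0.05 rad/s and distance of each of tape_roll, heatsink, cap_box, n_adapter, side_cutter, flux_pen from where it was at the start of the episode below 0.02 m); the robot touches nothing.
It fails at once if the hook pulls the bolt with more than 28 N (seal crushed) (contact force between module and hook above 28 N).
It fails at once if one of the things lying about is knocked away by more than 40 mm (distance of any of tape_roll, heatsink, cap_box, n_adapter, side_cutter, flux_pen from where it was at the start of the episode above 0.04 m).
It also fails if it takes over 72 s, if anything falls off the work surface, if the arm or the gripper's body presses on something with over 40 N, if the wrist force passes 120 N, or if a joint passes its speed limit or range.

## Working session

There is one attempt and no reset: what is moved stays moved. The work goes in short steps, Python scripts to look and compute and a shell command to move; the robot and the scene stay as the last step left them, time stands still between calls to the robot, and variables do not carry over. Pictures are saved under pics/ and viewed, and the job is handed in when it is done.

```bash
ls; mkdir -p pics; cat > h.py <<'E'
from rig import robot, viewer, spotter
import numpy as np, cv2
from scipy.spatial.transform import Rotation as R
def save(c,f):
    cv2.imwrite('pics/'+f, c['img'][:,:,::-1])
def w(c,p):
    return R.from_quat(c['attitude']).apply(p)+np.array(c['xyz']) if len(np.shape(c['attitude']))==1 else np.array(c['attitude'])@p+np.array(c['xyz'])
def ray(c,uv):
    n=cv2.undistortPoints(np.array([[uv]],float),np.array(c['camera_matrix']),np.array(c['distortion']))[0,0]
    d=w(c,np.array([n[0],n[1],1.]))-np.array(c['xyz']); return np.array(c['xyz']),d/np.linalg.norm(d)
def atz(c,uv,z):
    o,d=ray(c,uv); return o+d*(z-o[2])/d[2]
def tri(c1,u1,c2,u2):
    o1,d1=ray(c1,u1);o2,d2=ray(c2,u2)
    A=np.array([d1,-d2]).T; t=np.linalg.lstsq(A,o2-o1,rcond=None)[0]
    a=o1+t[0]*d1;b=o2+t[1]*d2; return (a+b)/2,np.linalg.norm(a-b)
def proj(c,p):
    M=R.from_quat(c['attitude']).as_matrix() if len(np.shape(c['attitude']))==1 else np.array(c['attitude'])
    pc=M.T@(np.array(p)-np.array(c['xyz']))
    return cv2.projectPoints(pc[None],np.zeros(3),np.zeros(3),np.array(c['camera_matrix']),np.array(c['distortion']))[0][0,0]
E
python3 - <<'E'
from h import *
for n in ['top','side']:
    c=viewer.camera(n); save(c,n+'0.png')
    print(n,c['xyz'],c['attitude'],c['camera_matrix'],c['distortion'],c['shot'])
    for k in ['dock','lever_post','cam','hook','module_grip','bolt','seal_mid','heatsink','n_adapter','tape_roll','flux_pen','cap_box','side_cutter']:
        try:
            r=spotter.boxes_of(k,c)
            print(k,[(round(x['score'],2),w(c,np.array(x['at'])).round(4).tolist()) for x in r[:3]])
        except Exception as e: print(k,e)
print(robot.get_obs())
E
```

```text
pics
top [0.33188739 0.03232802 0.92510316] [ 0.71242092 -0.69645375  0.0535769  -0.06736559] [[452.78843946   0.         326.4426968 ]
 [  0.         452.78843946 243.27246065]
 [  0.           0.           1.        ]] [0.0188444 0.        0.        0.        0.       ] 1
dock [(0.77, [0.5167, 0.0208, 0.0097])]
lever_post [(0.83, [0.54, 0.0226, 0.0325])]
cam [(0.81, [0.544, 0.0238, 0.0297])]
hook [(0.75, [0.5629, 0.0033, 0.0306])]
module_grip [(0.79, [0.4443, 0.0153, 0.036]), (0.47, [0.5029, -0.2523, 0.0093])]
bolt [(0.55, [0.4425, 0.0118, 0.0408])]
seal_mid [(0.82, [0.5094, 0.0234, 0.0076])]
heatsink [(0.64, [0.4267, 0.0833, 0.005])]
n_adapter [(0.42, [0.4953, 0.0952, 0.0167])]
tape_roll [(0.94, [0.3843, -0.2612, 0.0191])]
flux_pen [(0.57, [0.5044, -0.2515, 0.0113])]
cap_box []
side_cutter [(0.28, [0.517, 0.0221, 0.0088])]
side [-0.04970595 -0.53241907  0.55441381] [ 0.8139593  -0.31468053  0.17502557 -0.45586452] [[448.07051508   0.         312.526679  ]
 [  0.         448.07051508 251.22688396]
 [  0.           0.           1.        ]] [-0.04814123  0.          0.          0.  
[... 778 characters left out ...]
04, 0.0289])]
{'time': 1.4, 'q': array([-1.38152039e+00,  5.27529318e-01,  1.43269924e+00,  2.36061710e-05,
        1.18137219e+00, -1.78505094e-01]), 'joint_velocities': array([ 0.00010583,  0.00149787, -0.00026796,  0.00014651, -0.00048653,
       -0.00016657]), 'joint_torque': array([-4.01415018e-04, -4.40016353e+01, -1.76981181e+01,  6.33769669e-02,
        5.06824697e-02, -2.80950968e-05]), 'position': array([ 0.22474422, -0.58317859,  0.22253061]), 'tool_rot': array([ 9.83140551e-01,  1.82851463e-01,  1.08974120e-05, -4.10200574e-06]), 'ft_force': array([-1.35633477, -0.45570382, -0.77100663]), 'moment': array([ 0.02066543, -0.01787493,  0.007047  ]), 'grip_width': 0.08686499320309456}
```

View pics/top0.png

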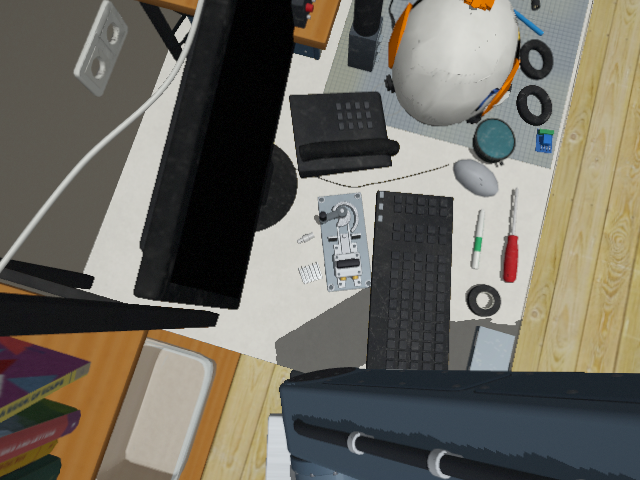

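View pics/side0.png

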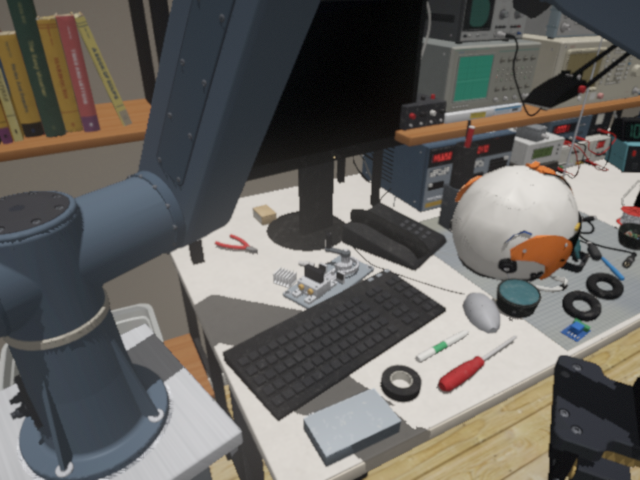

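```bash
python3 - <<'E'
import cv2
a=cv2.imread('pics/top0.png');b=cv2.imread('pics/side0.png')
cv2.imwrite('pics/top0z.png',cv2.resize(a[130:330,280:480],(800,600)[:1]*1+(800,)) if 0 else cv2.resize(a[150:300,260:460],None,fx=4,fy=4,interpolation=cv2.INTER_CUBIC))
cv2.imwrite('pics/side0z.png',cv2.resize(b[150:300,270:470],None,fx=4,fy=4,interpolation=cv2.INTER_CUBIC))
E
```

```text
(no output)
```

View pics/top0z.png

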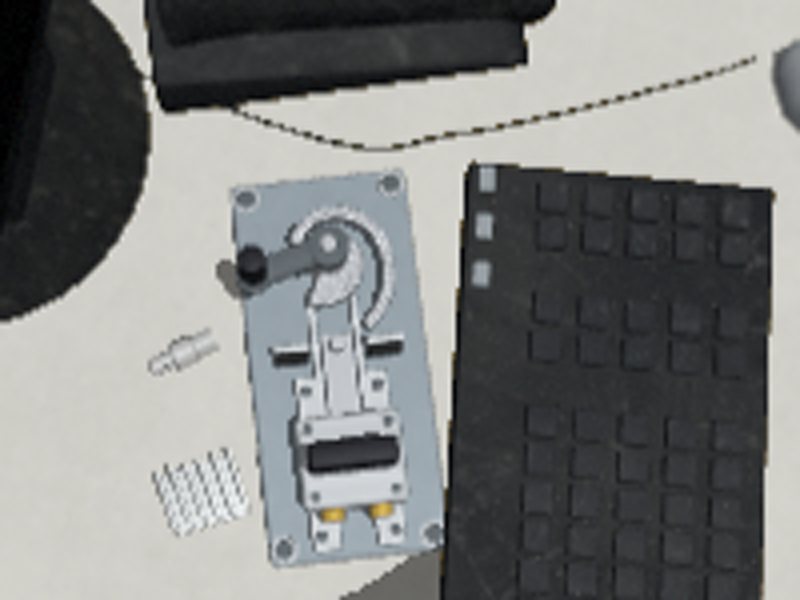

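View pics/side0z.png

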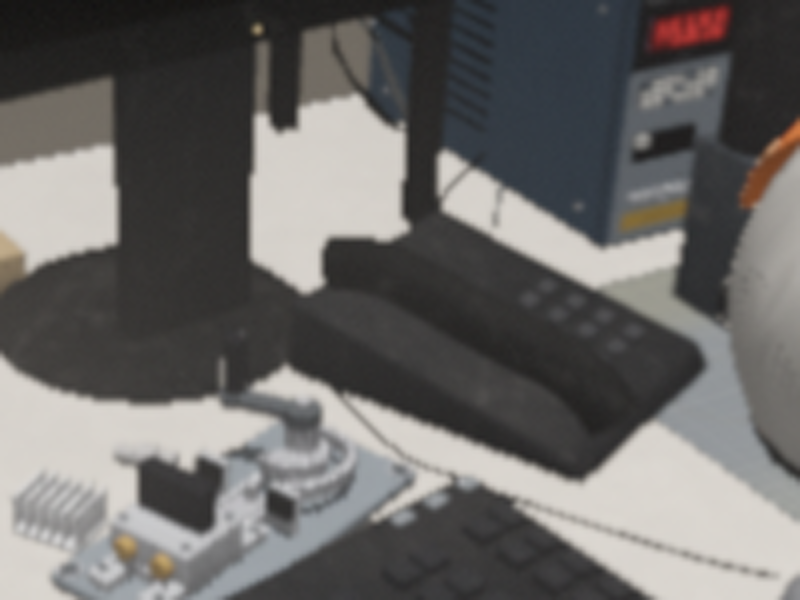

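```bash
python3 - <<'E'
from h import *
c=viewer.camera('top'); s=viewer.camera('side')
z=lambda p:(np.array(p)-1.5)/4+np.array([260,150])
zs=lambda p:(np.array(p)-1.5)/4+np.array([270,150])
print('corners');C=[atz(c,z(p),.01) for p in [(232,186),(403,169),(444,548),(270,567)]]
for p in C: print(p.round(4))
C=np.array(C)
print('sizes',[np.linalg.norm(C[i]-C[i-1]).round(4) for i in range(4)])
d=(C[0]+C[1]-C[2]-C[3]);th=np.arctan2(d[1],d[0]);print('yaw',np.degrees(th))
ux=np.array([np.cos(th),np.sin(th)]);uy=np.array([-ux[1],ux[0]])
cen=C.mean(0)[:2]; o=cen+ux*.052; print('origin',o)
H=np.array([atz(c,z(p),.01)[:2] for p in [(246,199),(391,182),(285,548),(432,532)]]); print('holes cen',H.mean(0), np.degrees(np.arctan2(*(H[0]+H[1]-H[2]-H[3])[::-1])))
g=tri(c,z((352,455)),s,zs((180,482)));print('grip top tri',g)
g=atz(c,z((352,453)),.066)[:2];print('grip',g,(g-o)@ux,(g-o)@uy)
p=atz(c,z((250,258)),.088)[:2];print('post',p,(p-o)@ux,(p-o)@uy, np.degrees(np.arctan2((p-o)@uy,(p-o)@ux)))
p=atz(c,z((329,244)),.058)[:2];print('hub',p,(p-o)@ux,(p-o)@uy)
p=atz(c,z((338,346)),.028)[:2];print('bolt',p,(p-o)@ux,(p-o)@uy)
print('post tri',tri(c,z((250,258)),s,zs((236,335))))
print('hub tri',tri(c,z((329,244)),s,zs((302,412))))
def P(x,y,zz): return np.r_[o+ux*x+uy*y,zz]
for q in [(0,0,.054),(-.152,.046,.01),(.048,-.046,.01),(.048,.046,.01)]:
    print(q,(proj(c,P(*q))-[260,150])*4,(proj(s,P(*q))-[270,150])*4)
E
```

```text
corners
[0.5895 0.073  0.01  ]
[ 0.6004 -0.0161  0.01  ]
[ 0.4033 -0.0389  0.01  ]
[0.3917 0.0484 0.01  ]
sizes [np.float64(0.1993), np.float64(0.0897), np.float64(0.1985), np.float64(0.0881)]
yaw 6.851418559858061
origin [0.54784251 0.02280239]
holes cen [0.49712233 0.01595705] 7.42742258070419
grip top tri (array([0.44378538, 0.00869994, 0.06104127]), np.float64(0.0023967988894872554))
grip [0.44315334 0.00958191] -0.10551870818589852 -0.0006371701372026887
post [0.53243487 0.06002632] -0.010856975394851705 0.038796170007673415 105.63409473737485
hub [0.54745891 0.02234804] -0.0004350632645896536 -0.0004053389203637232
bolt [0.50221234 0.01649971] -0.04605619714200537 -0.0008142191351600354
post tri (array([0.53219876, 0.05987927, 0.08951175]), np.float64(0.00031380699381809636))
hub tri (array([0.54807282, 0.02297162, 0.05201452]), np.float64(0.002187104117897366))
(0, 0, 0.054) [326.46384544 243.68383694] [302.58182053 407.22317341]
(-0.152, 0.046, 0.01) [264.66669024 565.92330969] [ 44.07775881 569.62531162]
(0.048, -0.046, 0.01) [403.55168843 166.42975604] [419.4915114  469.45778496]
(0.048, 0.046, 0.01) [228.24053069 183.53110138] [286.82524348 411.84585822]
```

```bash
python3 - <<'E'
from h import *
c=viewer.camera('top'); s=viewer.camera('side')
save(s,'s1.png')
# bottom edge lines
def plane(cam,a,b):
    o,d1=ray(cam,a);_,d2=ray(cam,b);n=np.cross(d1,d2);return o,n/np.linalg.norm(n)
o1,n1=plane(c,(240,306),(292,60)); o2,n2=plane(s,(250,170),(420,124))
L=np.cross(n1,n2);L/=np.linalg.norm(L)
p=np.linalg.solve(np.array([n1,n2,[1,0,0]]),[n1@o1,n2@o2,0.5]);print(p,L)
for x in(.4,.5,.6,.7): print(p+L*(x-.5)/L[0])
cv2.imwrite('pics/s1z.png',cv2.resize(s['img'][60:240,220:460,::-1],None,fx=3.3,fy=3.3))
print('phone', tri(c,(395,147),s,(440,245)))
print('phone edge near cam-left', tri(c,(300,178),s,(343,228)))
print(atz(c,(300,178),0.),atz(c,(392,165),0.),atz(c,(298,185),0),atz(c,(238,305),0.1))
E
```

```text
[0.5        0.15246219 0.23555875] [ 0.98509482 -0.16508257  0.04833148]
[0.4        0.16922023 0.23065247]
[0.5        0.15246219 0.23555875]
[0.6        0.13570415 0.24046502]
[0.7        0.11894611 0.2453713 ]
phone (array([ 0.69331792, -0.09453744,  0.05930311]), np.float64(0.034125670006605234))
phone edge near cam-left (array([0.61788093, 0.1050129 , 0.05206572]), np.float64(0.008208940449432716))
[0.63143342 0.11206256 0.        ] [ 0.66379574 -0.08316243  0.        ] [0.61590607 0.11578874 0.        ] [0.35758642 0.20765581 0.1       ]
```

View pics/s1z.png

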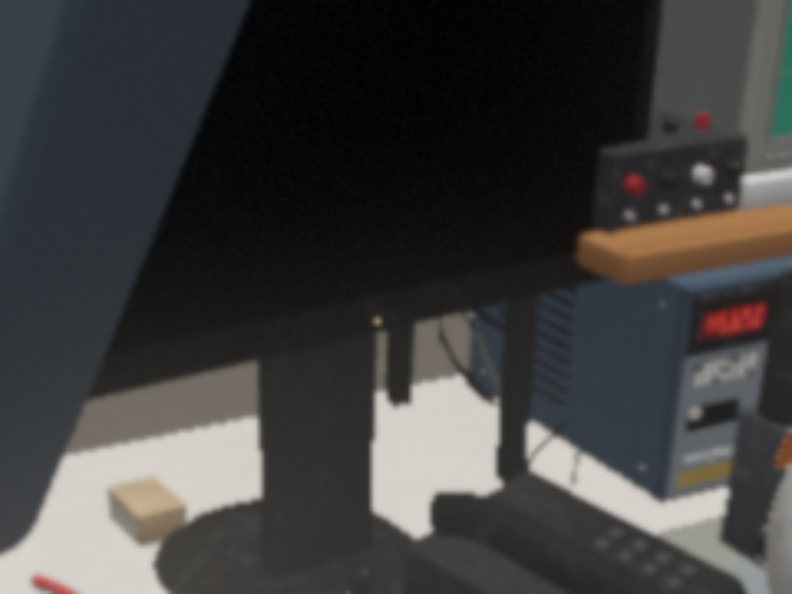

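```bash
cat > plan.py <<'E'
import sys
from h import *
def plan(tx,ty,tz,a,g,n=None):
    o=robot.get_obs();p=np.array(o['position']);r=R.from_quat(o['tool_rot']);
    tgt=R.from_matrix(np.array([[np.cos(a),np.sin(a),0],[np.sin(a),-np.cos(a),0],[0,0,-1.]]).T.T) 
    M=np.array([[np.cos(a),np.sin(a),0],[np.sin(a),-np.cos(a),0],[0,0,-1.]])
    tgt=R.from_matrix(M); T=np.array([tx,ty,tz])
    rows=[];
    while len(rows)<60:
        d=T-p; rv=(r.inv()*tgt).as_rotvec(); 
        if np.linalg.norm(d)<.0005 and np.linalg.norm(rv)<.005: break
        k=max(1,int(np.ceil(max(np.linalg.norm(d)/.038,np.linalg.norm(rv)/np.radians(4.9)))))
        if n: k=max(k,n-len(rows))
        s=r.inv().apply(d/k)/.04; t=rv/k/np.radians(5)
        s=s.round(2);t=t.round(2); rows.append(list(t)+list(s)+[g])
        p=p+r.apply(s*.04); r=r*R.from_rotvec(t*np.radians(5))
    for i in range(0,len(rows),5): print('; '.join(' '.join('%g'%(v+0.) for v in q) for q in rows[i:i+5]))
if __name__=='__main__':
    a=[float(v) for v in sys.argv[1:]]; plan(a[0],a[1],a[2],np.radians(a[3]),a[4],int(a[5]) if len(a)>5 else None)
E
python3 plan.py 0.4425 0.0095 0.15 97 0.4
```

```text
0 0 -0.89 0.61 -0.7 0.11 0.4; 0 0 -0.89 0.66 -0.65 0.11 0.4; 0 0 -0.89 0.71 -0.59 0.11 0.4; 0 0 -0.89 0.76 -0.54 0.11 0.4; 0 0 -0.89 0.8 -0.48 0.11 0.4
0 0 -0.89 0.83 -0.41 0.11 0.4; 0 0 -0.9 0.86 -0.35 0.1 0.4; 0 0 -0.89 0.89 -0.28 0.11 0.4; 0 0 -0.9 0.9 -0.21 0.1 0.4; 0 0 -0.89 0.92 -0.14 0.11 0.4
0 0 -0.9 0.93 -0.07 0.1 0.4; 0 0 -0.89 0.93 0.01 0.11 0.4; 0 0 -0.9 0.92 0.08 0.1 0.4; 0 0 -0.89 0.92 0.15 0.11 0.4; 0 0 -0.9 0.9 0.22 0.1 0.4
0 0 -0.89 0.88 0.29 0.11 0.4; 0 0 -0.9 0.86 0.36 0.1 0.4
```

```bash
python3 -m crank '0 0 -0.89 0.61 -0.7 0 0.4; 0 0 -0.89 0.66 -0.65 0 0.4; 0 0 -0.89 0.71 -0.59 0 0.4; 0 0 -0.89 0.76 -0.54 0 0.4; 0 0 -0.89 0.8 -0.48 0 0.4' 10; python3 plan.py 0.4425 0.0095 0.16 97 0.4
```

```text
time: 2.22
position: [0.2887, -0.4074, 0.2223]
tool_rot: [0.928, 0.373, -0.0, 0.002]
ft_force: [-0.1, 0.9, 0.7]
grip_width: 0.0453
0 0 -0.89 0.83 -0.41 0.13 0.4; 0 0 -0.89 0.86 -0.34 0.13 0.4; 0 0 -0.89 0.89 -0.27 0.13 0.4; 0 0 -0.89 0.9 -0.2 0.13 0.4; 0 0.01 -0.89 0.92 -0.13 0.13 0.4
0 0 -0.88 0.92 -0.06 0.13 0.4; 0 0.01 -0.89 0.93 0.01 0.12 0.4; 0 0.01 -0.88 0.92 0.08 0.13 0.4; 0.01 0 -0.89 0.91 0.15 0.13 0.4; 0 0.01 -0.88 0.9 0.23 0.12 0.4
0.01 0 -0.89 0.88 0.29 0.13 0.4; 0 0.01 -0.88 0.86 0.36 0.12 0.4
```

Tracking is good.

```bash
python3 -m crank '0 0 -0.89 0.83 -0.41 0.13 0.4; 0 0 -0.89 0.86 -0.34 0.13 0.4; 0 0 -0.89 0.89 -0.27 0.13 0.4; 0 0 -0.89 0.9 -0.2 0.13 0.4; 0 0 -0.89 0.92 -0.13 0.13 0.4'; python3 -m crank '0 0 -0.88 0.92 -0.06 0.13 0.4; 0 0 -0.89 0.93 0.01 0.12 0.4; 0 0 -0.88 0.92 0.08 0.13 0.4; 0 0 -0.89 0.91 0.15 0.13 0.4';  python3 plan.py 0.4425 0.0095 0.16 97 0.4
```

```text
time: 2.85
position: [0.3545, -0.2291, 0.1964]
tool_rot: [0.835, 0.55, -0.0, 0.005]
ft_force: [0.1, -0.2, 0.3]
grip_width: 0.0264
time: 3.35
position: [0.406, -0.086, 0.1756]
tool_rot: [0.738, 0.675, -0.0, 0.007]
ft_force: [0.8, -0.6, -0.4]
grip_width: 0.0263
0.03 0.04 -0.8 0.82 0.23 0.12 0.4; 0.04 0.05 -0.81 0.8 0.29 0.13 0.4; 0.03 0.04 -0.8 0.78 0.34 0.13 0.4
```

```bash
python3 -m crank '0.03 0.04 -0.8 0.82 0.23 0.12 0.4; 0.04 0.05 -0.81 0.8 0.29 0.13 0.4; 0.03 0.04 -0.8 0.78 0.34 0.13 0.4; 0 0 0 0 0 0 0.4'; python3 - <<'E'
from h import *
c=viewer.camera('top');s=viewer.camera('side');o=robot.get_obs();print(o['position'],o['tool_rot'],o['ft_force'],o['q'])
save(s,'s2.png');save(c,'t2.png')
E
python3 plan.py 0.4425 0.0095 0.09 97 0.4
```

```text
time: 3.85
position: [0.4446, 0.0144, 0.1601]
tool_rot: [0.658, 0.753, 0.001, 0.001]
ft_force: [-0.1, 0.0, -0.2]
grip_width: 0.0259
[0.44406562 0.01283139 0.16025387] [6.59428114e-01 7.51766363e-01 4.66469086e-04 1.29646169e-03] [-0.20735487 -0.48285089  0.04757   ] [-2.23352190e-01  3.90125413e-01  1.93945190e+00 -5.73934868e-04
  8.09291263e-01 -3.53635826e-01]
0.01 0.01 0.05 -0.04 -0.03 0.88 0.4; 0.02 0.01 0.05 -0.04 -0.02 0.88 0.4
```

View pics/s2.png

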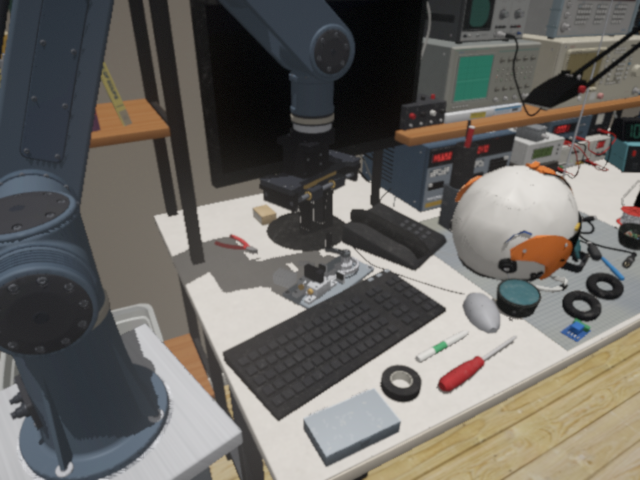

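View pics/t2.png

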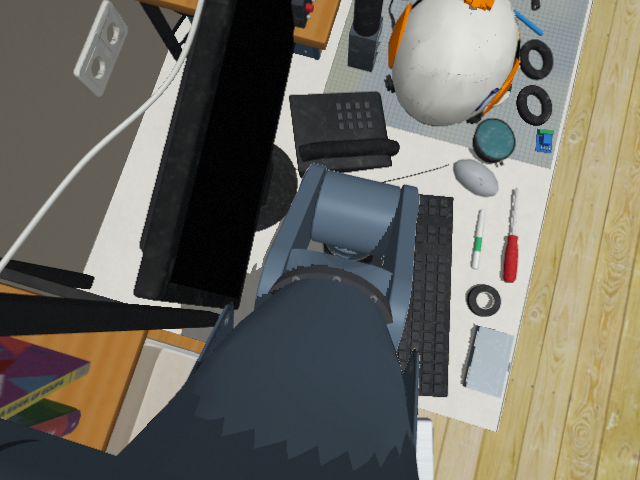

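```bash
python3 - <<'E'
from h import *
c=viewer.camera('top');s=viewer.camera('side')
for z in (.3,.4,.5,.55,.6): print(z,'proj tool',proj(c,(.444,.0128,z)).round(0),'Ltop',atz(c,(308,170),z).round(3),'Rtop',atz(c,(417,188),z).round(3),'L',atz(c,(266,275),z).round(3))
for z in (.3,.4,.45,.5,.6): print(z,proj(s,(.444,.0128,z)).round(0))
cv2.imwrite('pics/s2z.png',cv2.resize(s['img'][0:280,180:460,::-1],None,fx=2.1,fy=2.1))
E
python3 -m crank '0 0 0.05 -0.04 -0.05 0.88 0.4; 0 0 0.05 -0.04 -0.02 0.88 0.4'; python3 plan.py 0.4425 0.0095 0.06 97 0.4
```

```text
0.3 proj tool [350. 241.] Ltop [0.547 0.075 0.3  ] Rtop [ 0.522 -0.081  0.3  ] L [0.393 0.129 0.3  ]
0.4 proj tool [353. 226.] Ltop [0.512 0.068 0.4  ] Rtop [ 0.492 -0.063  0.4  ] L [0.384 0.113 0.4  ]
0.5 proj tool [357. 204.] Ltop [0.478 0.061 0.5  ] Rtop [ 0.462 -0.045  0.5  ] L [0.374 0.098 0.5  ]
0.55 proj tool [360. 190.] Ltop [0.461 0.058 0.55 ] Rtop [ 0.446 -0.036  0.55 ] L [0.369 0.09  0.55 ]
0.6 proj tool [364. 170.] Ltop [0.444 0.055 0.6  ] Rtop [ 0.431 -0.027  0.6  ] L [0.364 0.082 0.6  ]
0.3 [312. 152.]
0.4 [312.  92.]
0.45 [312.  59.]
0.5 [312.  23.]
0.6 [312. -56.]
time: 4.3
position: [0.4449, 0.0057, 0.0914]
tool_rot: [0.665, 0.747, 0.003, 0.006]
ft_force: [0.7, -0.6, 0.0]
grip_width: 0.0263
0.14 0.06 -0.07 0.1 -0.06 0.78 0.4
```

View pics/s2z.png

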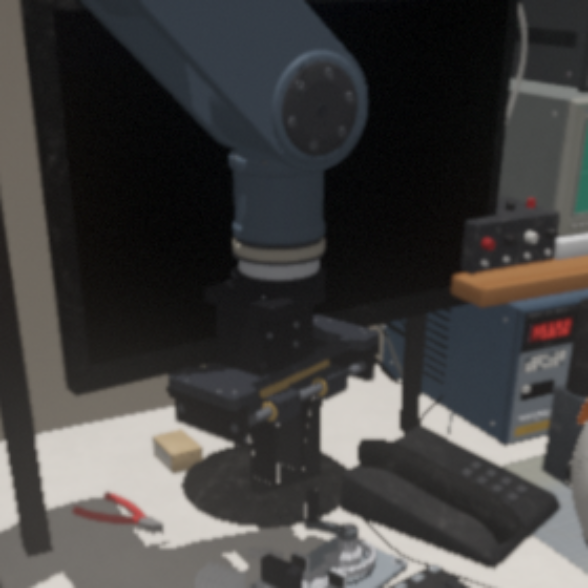

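```bash
python3 -m crank '0 0 0 0 0 0 0.4'; python3 plan.py 0.443 0.0095 0.07 97 0.4 2
```

```text
time: 4.42
position: [0.4433, 0.005, 0.0901]
tool_rot: [0.666, 0.746, 0.002, 0.004]
ft_force: [0.1, 0.3, 0.6]
grip_width: 0.0263
0.04 0.02 -0.05 0.06 0 0.25 0.4; 0.04 0.02 -0.04 0.05 0 0.25 0.4
```

```bash
python3 -m crank '0.06 0.04 -0.05 0.08 0 0.2 0.4; 0.04 0.02 -0.04 0.06 0 0.15 0.4; 0 0 0 0 0 0 0.4'; python3 - <<'E'
from h import *
s=viewer.camera('side');c=viewer.camera('top')
cv2.imwrite('pics/s3z.png',cv2.resize(s['img'][180:320,250:430,::-1],None,fx=4,fy=4))
o=robot.get_obs();print(o['position'],o['tool_rot'],o['ft_force'])
E
python3 plan.py 0.443 0.0095 0.048 97 0.4
```

```text
time: 4.8
position: [0.4444, 0.0096, 0.0777]
tool_rot: [0.663, 0.748, 0.001, 0.001]
ft_force: [0.5, 0.8, 0.8]
grip_width: 0.0262
[0.44449622 0.00955044 0.07789686] [0.66330755 0.74834546 0.00118424 0.00087243] [ 0.25137338 -0.35866979  0.50449326]
0.03 0 -0.02 0 -0.04 0.75 0.4
```

View pics/s3z.png

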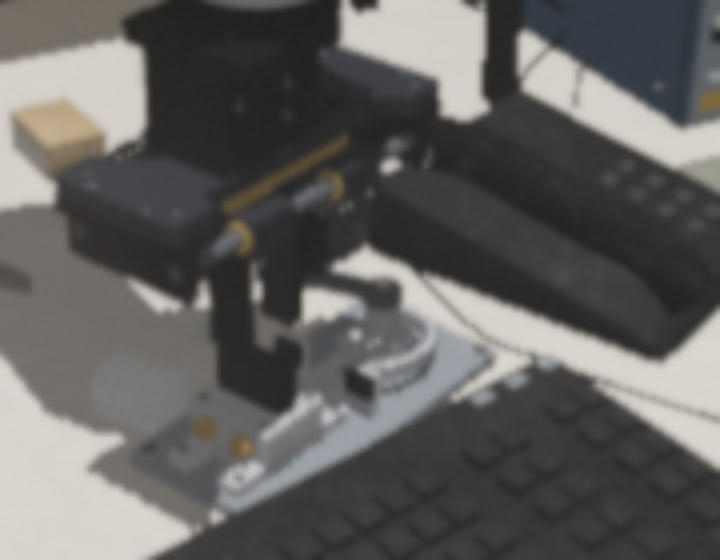

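```bash
python3 -m crank '0.03 0 -0.02 0 -0.02 0.4 0.4; 0 0 0 0 0 0.35 0.4; 0 0 0 0 0 0 0.4'
```

```text
time: 5.28
position: [0.4452, 0.0095, 0.0488]
tool_rot: [0.662, 0.749, 0.001, 0.002]
ft_force: [0.0, 0.3, 0.2]
grip_width: 0.026
```

```bash
python3 -m crank '0 0 0 0 0.1 0 0.4; 0 0 0 0 0.1 0 0.4; 0 0 0 0 0.1 0 0.4'; python3 -m crank '0 0 0 0 0.08 0 0.4; 0 0 0 0 0 0 0.4'; python3 - <<'E'
from h import *
o=robot.get_obs();print(o['position'],o['ft_force'])
E
```

```text
time: 5.65
position: [0.4578, 0.0111, 0.0502]
tool_rot: [0.662, 0.749, 0.001, 0.002]
ft_force: [-0.4, 0.3, -0.4]
grip_width: 0.0259
time: 5.9
position: [0.462, 0.0115, 0.0506]
tool_rot: [0.662, 0.749, 0.002, 0.003]
ft_force: [0.9, 0.2, -0.4]
grip_width: 0.0263
[0.46200409 0.01153777 0.05056041] [ 0.93158382  0.21825768 -0.42882578]
```

```bash
python3 -m crank '0 0 0 0 0.05 0.02 0.4; 0 0 0 0 0 0 0.4'; python3 -m crank '0 0 0 0 0.05 0.01 0.4; 0 0 0 0 0 0 0.4'; python3 - <<'E'
from h import *
s=viewer.camera('side');save(s,'s4.png')
cv2.imwrite('pics/s4z.png',cv2.resize(s['img'][180:320,250:430,::-1],None,fx=4,fy=4))
r=spotter.boxes_of('bolt',s);print([w(s,x['at']) for x in r])
E
```

```text
time: 6.15
position: [0.4639, 0.0118, 0.0498]
tool_rot: [0.662, 0.749, 0.002, 0.003]
ft_force: [0.5, -0.8, -0.7]
grip_width: 0.0264
time: 6.4
position: [0.4658, 0.0121, 0.0493]
tool_rot: [0.662, 0.749, 0.001, 0.003]
ft_force: [-0.2, -0.0, -0.3]
grip_width: 0.0264
[array([4.54989074e-01, 3.50878037e-04, 3.72871514e-02])]
```

View pics/s4z.png

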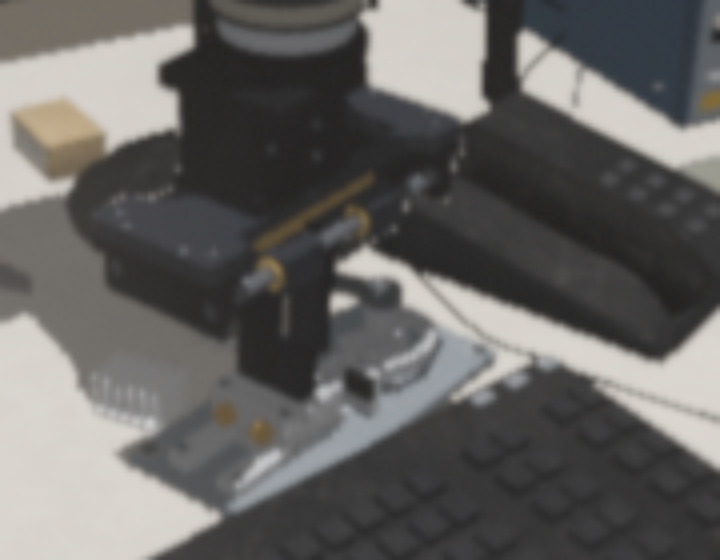

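```bash
for i in 1; do python3 -m crank '0 0 0 0 0.05 0.01 0.4; 0 0 0 0 0 0 0.4'; done; python3 -m crank '0 0 0 0 0.04 0.01 0.4; 0 0 0 0 0 0 0.4'
```

```text
time: 6.75
position: [0.4662, 0.0125, 0.0488]
tool_rot: [0.662, 0.75, 0.0, 0.001]
ft_force: [-0.9, -0.4, 0.3]
grip_width: 0.026
time: 7.0
position: [0.4661, 0.0129, 0.0482]
tool_rot: [0.662, 0.75, -0.001, -0.0]
ft_force: [-1.5, -0.2, 1.6]
grip_width: 0.0258
```

```bash
python3 -m crank '0 0 0 0 0.1 0 0.4; 0 0 0 0 0.1 0 0.4';python3 -m crank '0 0 0 0 0.08 0 0.4; 0 0 0 0 0.1 0 0.4'
```

```text
time: 7.25
position: [0.466, 0.0147, 0.0477]
tool_rot: [0.661, 0.75, -0.006, -0.008]
ft_force: [-9.4, -4.0, 4.7]
grip_width: 0.0262
time: 7.5
position: [0.4656, 0.0162, 0.0472]
tool_rot: [0.66, 0.751, -0.011, -0.014]
ft_force: [-8.9, -3.7, 6.2]
grip_width: 0.026
```

```bash
python3 -m crank '0 0 0 0 -0.12 0 0.4; 0 0 0 0 0 0 0.4'; python3 plan.py 0.462 0.0125 0.052 97 0.4
```

```text
time: 7.75
position: [0.463, 0.0153, 0.0475]
tool_rot: [0.661, 0.751, -0.009, -0.012]
ft_force: [-0.8, -0.2, 0.2]
grip_width: 0.0255
-0.34 -0.07 0.06 -0.07 -0.04 -0.11 0.4
```

```bash
python3 -m crank '-0.34 -0.07 0.06 -0.07 -0.04 -0.11 0.4; 0 0 0 0 0 -0.4 0.4; 0 0 0 0 0 -0.8 0.4; 0 0 0 0 0 -0.8 0.4'; python3 - <<'E'
from h import *
s=viewer.camera('side');save(s,'s5.png')
cv2.imwrite('pics/s5z.png',cv2.resize(s['img'][200:320,270:420,::-1],None,fx=5,fy=5,interpolation=cv2.INTER_CUBIC))
r=spotter.boxes_of('bolt',s);print([w(s,x['at']) for x in r])
o=robot.get_obs();print(o['position'],o['tool_rot'],o['ft_force'])
E
```

```text
time: 8.25
position: [0.4661, 0.0118, 0.1326]
tool_rot: [0.663, 0.748, 0.002, 0.003]
ft_force: [0.0, -0.7, 0.0]
grip_width: 0.0261
[array([0.52231872, 0.00738145, 0.01022612])]
[0.46848789 0.01143068 0.13456942] [0.6630557  0.74853315 0.00415549 0.00616418] [ 0.44717503  0.13190566 -0.00996689]
```

View pics/s5z.png

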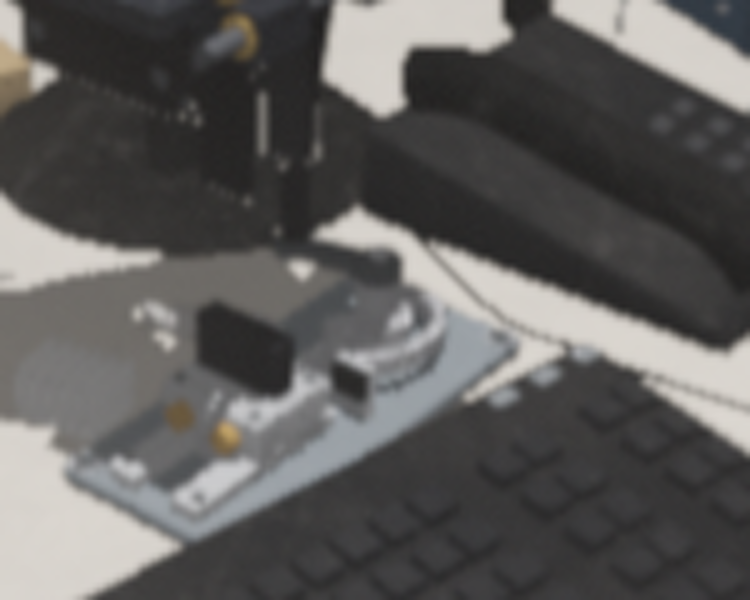

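```bash
cat >> h.py <<'E'
O=np.array([.5475,.0226]); TH=np.radians(7.0)
UX=np.array([np.cos(TH),np.sin(TH)]);UY=np.array([-UX[1],UX[0]])
def P(x,y,zz): return np.r_[O+UX*x+UY*y,zz]
E
python3 - <<'E'
from h import *
s=viewer.camera('side')
im=cv2.resize(s['img'][200:320,270:420,::-1],None,fx=5,fy=5,interpolation=cv2.INTER_CUBIC)
for gx,col in ((-.089,(0,255,0)),(-.094,(0,0,255))):
  for x in(-.007,.007):
    for y in(-.022,.022):
      for z in (.066,):
        u=(proj(s,P(gx+x,y,z))-[270,200]+.5)*5; cv2.circle(im,tuple(int(v) for v in u),3,col,-1)
for q in [(.048,-.046,.01),(-.152,-.046,.01),(0,0,.054)]:
    u=(proj(s,P(*q))-[270,200]+.5)*5; cv2.circle(im,tuple(int(v) for v in u),3,(255,0,0),-1)
cv2.imwrite('pics/s5o.png',im)
E
```

```text
(no output)
```

View pics/s5o.png

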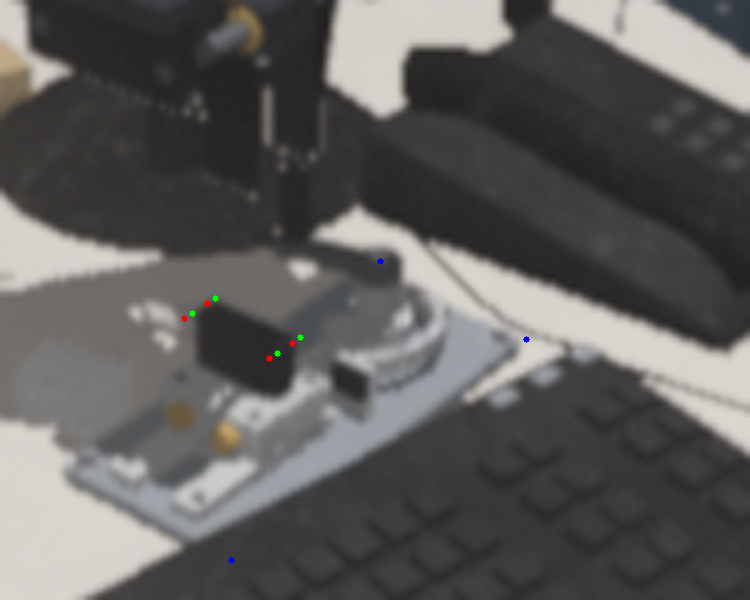

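```bash
python3 plan.py 0.5324 0.060 0.115 110 0.4
```

```text
0.04 0.02 -0.87 0.34 0.59 0.16 0.4; 0.04 0.01 -0.87 0.29 0.61 0.15 0.4; 0.05 0.02 -0.87 0.24 0.63 0.16 0.4
```

```bash
python3 -m crank '0.04 0.02 -0.87 0.34 0.59 0.16 0.4; 0.04 0.01 -0.87 0.29 0.61 0.15 0.4; 0.05 0.02 -0.87 0.24 0.63 0.16 0.4; 0 0 0 0 0 0 0.4'; python3 plan.py 0.5324 0.060 0.1 110 0.4;  python3 - <<'E'
from h import *
s=viewer.camera('side');c=viewer.camera('top')
save(c,'t6.png')
cv2.imwrite('pics/s6z.png',cv2.resize(s['img'][160:310,270:420,::-1],None,fx=4,fy=4,interpolation=cv2.INTER_CUBIC))
print(robot.get_obs()['q'])
E
```

```text
time: 8.9
position: [0.5339, 0.0615, 0.1104]
tool_rot: [0.572, 0.821, -0.0, -0.001]
ft_force: [-0.9, -0.5, 0.4]
grip_width: 0.0263
-0.02 -0.02 0.06 -0.02 -0.05 0.26 0.4
[-9.52496904e-02  5.73165132e-01  1.75531327e+00  3.63168484e-04
  8.18592923e-01 -4.47907550e-01]
```

View pics/s6z.png

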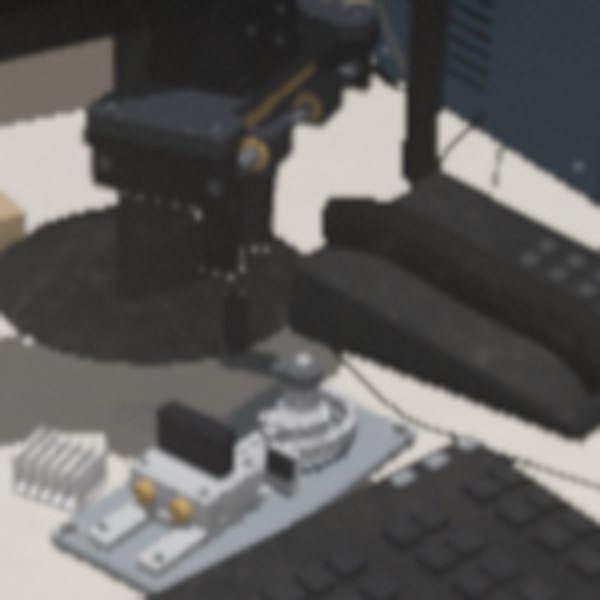

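View pics/t6.png

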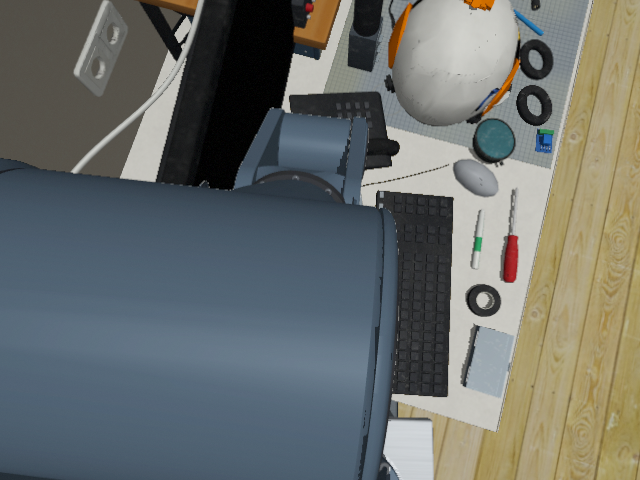

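```bash
python3 -m crank '0 0 0.06 -0.03 -0.05 0.3 0.4; 0 0 0 0 0 0.3 0.4; 0 0 0 0 0 0 0.4'; python3 - <<'E'
from h import *
s=viewer.camera('side')
cv2.imwrite('pics/s7z.png',cv2.resize(s['img'][180:280,290:390,::-1],None,fx=6,fy=6,interpolation=cv2.INTER_CUBIC))
E
python3 plan.py 0.5324 0.060 0.062 110 0.4
```

```text
time: 9.38
position: [0.5274, 0.0578, 0.0846]
tool_rot: [0.576, 0.818, -0.002, -0.004]
ft_force: [0.7, 0.5, -0.3]
grip_width: 0.0261
-0.08 -0.04 -0.06 0.01 0.14 0.57 0.4
```

View pics/s7z.png

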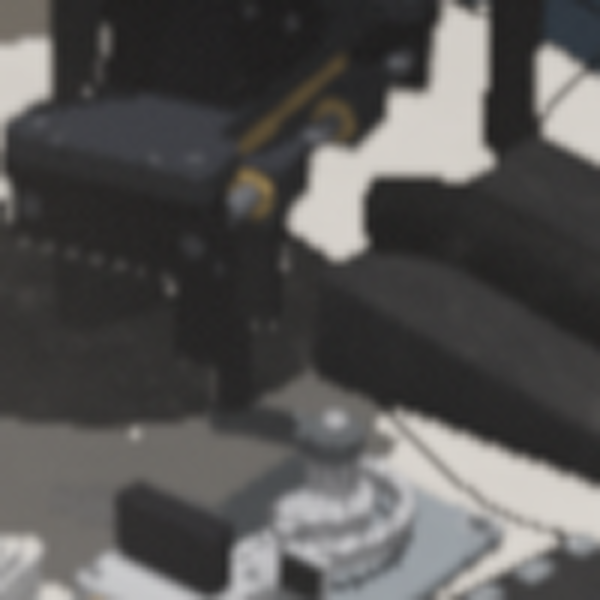

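```bash
python3 -m crank '-0.08 -0.04 -0.06 0.02 0.14 0 0.4; 0 0 0 0 0 0.2 0.4; 0 0 0 0 0 0 0.4';python3 plan.py 0.5324 0.060 0.062 110 0.4
```

```text
time: 9.8
position: [0.5332, 0.0604, 0.0769]
tool_rot: [0.573, 0.819, 0.0, 0.001]
ft_force: [0.7, -0.6, -0.1]
grip_width: 0.026
0.02 0.01 0 0 -0.02 0.37 0.4
```

```bash
python3 -m crank '0 0 0 0 0.02 0.2 0.4; 0 0 0 0 0.02 0.15 0.4; 0 0 0 0 0 0 0.4';python3 plan.py 0.5324 0.060 0.062 110 0.4
```

```text
time: 10.18
position: [0.5348, 0.0611, 0.0619]
tool_rot: [0.573, 0.819, 0.0, 0.001]
ft_force: [0.3, -0.2, 0.4]
grip_width: 0.0266
0.02 0.01 0.01 0 -0.07 0 0.4
```

```bash
cat > arc.py <<'E'
import sys
from h import *
step=float(sys.argv[1]) if len(sys.argv)>1 else 5; n=int(sys.argv[2]) if len(sys.argv)>2 else 5; g=sys.argv[3] if len(sys.argv)>3 else '0.56'
lead0=0
o=robot.get_obs();p=np.array(o['position']);r=R.from_quat(o['tool_rot'])
h=O; d=p[:2]-h; rad=np.hypot(*d); ph=np.arctan2(d[1],d[0]); e=(o['grip_width']-.014)/2
f=np.array(o['ft_force']); t=np.array([np.sin(ph),-np.cos(ph)])
post=ph+e/.04
print('t %.2f r %.1f mm phi_tcp %.1f  A~%.3f (if pushing)  push %.2f radial %.2f fz %.2f z %.1f a %.1f grip %.1f mz %.2f q6 %.2f'%(o['time'],rad*1e3,np.degrees(ph),1.92-(post-TH),-f[:2]@t,f[:2]@d/rad,f[2],p[2]*1e3,np.degrees(np.arctan2(r.as_matrix()[1,0],r.as_matrix()[0,0])),o['grip_width']*1e3,o['moment'][2],o['q'][5]))
rows=[]
for i in range(n):
    ph2=np.arctan2(*(p[:2]-h)[::-1])-np.radians(step)
    T=np.r_[h+.040*np.array([np.cos(ph2),np.sin(ph2)]),.062]
    a=ph2+e/.04
    M=np.array([[np.cos(a),np.sin(a),0],[np.sin(a),-np.cos(a),0],[0,0,-1.]])
    rv=(r.inv()*R.from_matrix(M)).as_rotvec()/np.radians(5); rv=np.clip(rv,-1,1).round(2)
    s=(r.inv().apply(T-p)/.04).round(2); s=np.clip(s,-.25,.25)
    rows.append(list(rv)+list(s)); p=p+r.apply(s*.04); r=r*R.from_rotvec(rv*np.radians(5))
print('; '.join(' '.join('%g'%(v+0.) for v in q)+' '+g for q in rows))
E
python3 arc.py; python3 -m crank '0 0 0 0 0 0 0.56; 0 0 0 0 0 0 0.56' 10; python3 arc.py
```

```text
t 10.18 r 40.5 mm phi_tcp 108.2  A~-0.004 (if pushing)  push -0.24 radial -0.31 fz 0.36 z 61.9 a 110.0 grip 26.6 mz 0.01 q6 -0.44
0.02 0.01 -0.44 -0.02 0.09 0 0.56; 0 0 1 -0.02 0.09 0 0.56; 0 0 1 -0.02 0.09 0 0.56; 0 0 1 -0.02 0.09 0 0.56; 0 0 1 -0.02 0.09 0 0.56
time: 10.42
position: [0.5349, 0.0611, 0.0619]
tool_rot: [0.573, 0.819, 0.0, 0.001]
ft_force: [0.6, -0.8, 0.3]
grip_width: 0.0198
t 10.43 r 40.5 mm phi_tcp 108.2  A~0.082 (if pushing)  push -0.30 radial -0.96 fz 0.34 z 61.9 a 110.0 grip 19.8 mz -0.04 q6 -0.44
0.02 0.01 0.55 -0.02 0.09 0 0.56; 0 0 1 -0.01 0.09 0 0.56; 0 0 1 -0.01 0.09 0 0.56; 0 0 1 -0.01 0.09 0 0.56; 0 0 1 -0.01 0.09 0 0.56
```

```bash
python3 -m crank '0.02 0.01 0.55 -0.02 0.09 0 0.56; 0 0 1 -0.01 0.09 0 0.56; 0 0 1 -0.01 0.09 0 0.56; 0 0 1 -0.01 0.09 0 0.56'; python3 arc.py
```

```text
time: 10.92
position: [0.5464, 0.0628, 0.0619]
tool_rot: [0.696, 0.718, -0.002, -0.003]
ft_force: [-0.5, 0.2, -0.6]
grip_width: 0.0194
t 10.93 r 40.3 mm phi_tcp 91.6  A~0.377 (if pushing)  push 0.47 radial 0.26 fz -0.58 z 61.9 a 91.7 grip 19.4 mz 0.01 q6 -0.12
-0.08 0 0.27 -0.01 0.09 0 0.56; 0 0 1 -0.01 0.09 0 0.56; 0 0 1 -0.01 0.09 0 0.56; 0 0 1 -0.01 0.09 0 0.56; 0 0 1 -0.01 0.09 0 0.56
```

```bash
python3 -m crank '-0.08 0 0.27 -0.01 0.09 0 0.56; 0 0 1 -0.01 0.09 0 0.56; 0 0 1 -0.01 0.09 0 0.56; 0 0 1 -0.01 0.09 0 0.56; 0 0 1 -0.01 0.09 0 0.56'; python3 arc.py;python3 - <<'E'
from h import *
s=viewer.camera('side')
cv2.imwrite('pics/s8z.png',cv2.resize(s['img'][160:310,270:420,::-1],None,fx=4,fy=4,interpolation=cv2.INTER_CUBIC))
E
```

```text
time: 11.55
position: [0.5621, 0.0599, 0.0618]
tool_rot: [0.82, 0.573, -0.001, -0.002]
ft_force: [-1.1, 1.2, -0.3]
grip_width: 0.0188
t 11.55 r 40.0 mm phi_tcp 68.7  A~0.783 (if pushing)  push 1.46 radial 0.69 fz -0.27 z 61.8 a 69.9 grip 18.8 mz -0.03 q6 0.26
-0.04 0 0.55 -0.01 0.09 0 0.56; 0 0 1 -0.01 0.09 0 0.56; 0 0 1 -0.01 0.09 0 0.56; 0 0 1 -0.01 0.09 0 0.56; 0 0 1 -0.01 0.09 0 0.56
```

View pics/s8z.png

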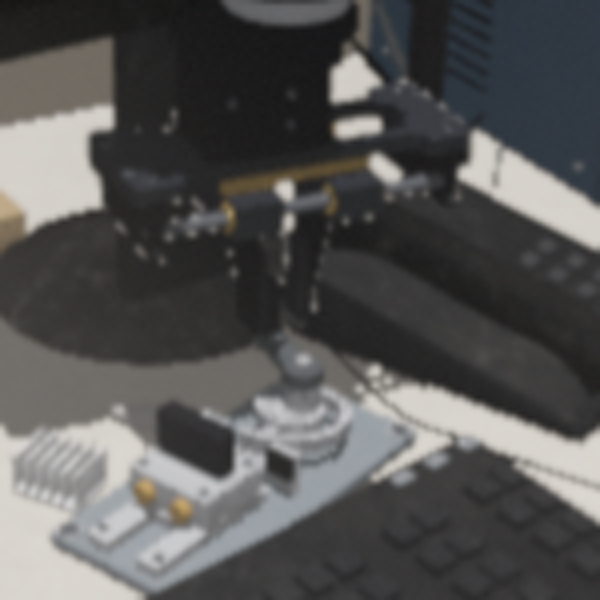

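```bash
python3 -m crank '-0.04 0 0.55 -0.01 0.09 0 0.56; 0 0 1 -0.01 0.09 0 0.56; 0 0 1 -0.01 0.09 0 0.56; 0 0 1 -0.01 0.09 0 0.56; 0 0 1 -0.01 0.09 0 0.56'; python3 arc.py
```

```text
time: 12.22
position: [0.5749, 0.0511, 0.0618]
tool_rot: [0.918, 0.397, -0.001, -0.002]
ft_force: [-2.1, 1.7, -0.5]
grip_width: 0.0195
t 12.22 r 39.6 mm phi_tcp 46.2  A~1.167 (if pushing)  push 2.74 radial -0.21 fz -0.53 z 61.8 a 46.8 grip 19.5 mz -0.01 q6 0.64
-0.05 0 0.34 0.01 0.09 0 0.56; 0 0 1 -0.01 0.09 0 0.56; 0 0.01 1 -0.01 0.09 0 0.56; 0 0 1 -0.02 0.09 0 0.56; 0 0 1 -0.01 0.09 0 0.56
```

```bash
python3 -m crank '-0.05 0 0.34 0.01 0.09 0 0.56; 0 0 1 -0.01 0.09 0 0.56; 0 0 1 -0.01 0.09 0 0.56; 0 0 1 -0.01 0.09 0 0.56; 0 0 1 -0.01 0.09 0 0.56'; python3 arc.py;python3 - <<'E'
from h import *
s=viewer.camera('side')
im=cv2.resize(s['img'][160:310,270:420,::-1],None,fx=4,fy=4,interpolation=cv2.INTER_CUBIC)
cv2.imwrite('pics/s9z.png',im)
E
```

```text
time: 12.85
position: [0.5843, 0.0378, 0.0618]
tool_rot: [0.976, 0.216, -0.001, -0.001]
ft_force: [-0.8, 1.1, 0.3]
grip_width: 0.0194
t 12.85 r 39.8 mm phi_tcp 22.5  A~1.582 (if pushing)  push 1.35 radial -0.36 fz 0.34 z 61.8 a 24.9 grip 19.4 mz 0.05 q6 1.01
-0.02 0.01 0.71 0 0.09 0 0.56; 0 0 1 -0.01 0.09 0 0.56; 0 0 1 -0.01 0.09 0 0.56; 0 0 1 -0.01 0.09 0 0.56; 0 0 1 -0.02 0.09 0 0.56
```

View pics/s9z.png

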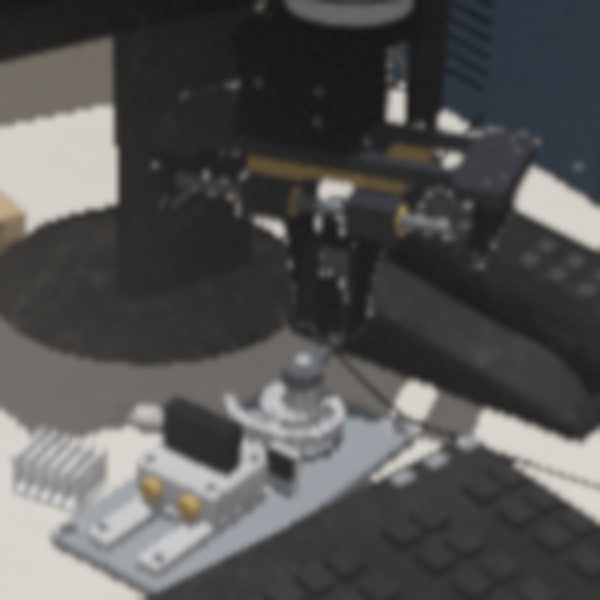

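```bash
python3 -m crank '-0.02 0 0.71 0 0.09 0 0.56; 0 0 1 -0.01 0.09 0 0.56; 0 0 1 -0.01 0.09 0 0.56; 0 0 1 -0.01 0.09 0 0.56; 0 0 1 -0.02 0.09 0 0.56'; python3 arc.py 3 3
```

```text
time: 13.52
position: [0.5874, 0.0201, 0.0619]
tool_rot: [1.0, 0.011, -0.0, 0.0]
ft_force: [0.0, 1.4, -0.4]
grip_width: 0.0191
t 13.53 r 40.0 mm phi_tcp -3.6  A~2.041 (if pushing)  push 1.44 radial -0.07 fz -0.36 z 61.9 a 1.3 grip 19.1 mz -0.06 q6 1.39
0.01 0 0.85 -0.01 0.05 0 0.56; 0 0 0.59 0 0.05 0 0.56; 0 0 0.57 0 0.05 0 0.56
```

```bash
python3 -m crank '0 0 0.85 -0.01 0.05 0 0.56; 0 0 0.59 0 0.05 0 0.56'; python3 arc.py 3 2
```

```text
time: 13.78
position: [0.5868, 0.0161, 0.0619]
tool_rot: [0.999, -0.051, -0.0, 0.0]
ft_force: [-1.5, 1.7, 0.1]
grip_width: 0.0188
t 13.78 r 39.8 mm phi_tcp -9.4  A~2.147 (if pushing)  push 1.39 radial -1.72 fz 0.13 z 61.9 a -5.8 grip 18.8 mz 0.05 q6 1.51
0 0 0.63 0 0.05 0 0.56; 0 0 0.57 0 0.05 0 0.56
```

```bash
python3 -m crank '0 0 0.63 0 0.05 0 0.56; 0 0 0.57 0 0.05 0 0.56'; python3 arc.py 3 2 | head -1;  python3 -m crank '0 0 0.6 0 0.05 0 0.56'; python3 arc.py 3 2
```

```text
time: 14.02
position: [0.586, 0.0123, 0.0619]
tool_rot: [0.995, -0.102, -0.0, 0.0]
ft_force: [-0.5, 1.7, -0.0]
grip_width: 0.0194
t 14.03 r 39.9 mm phi_tcp -14.9  A~2.236 (if pushing)  push 1.57 radial -0.89 fz -0.01 z 61.9 a -11.7 grip 19.4 mz 0.01 q6 1.61
time: 14.15
position: [0.5856, 0.0105, 0.0619]
tool_rot: [0.992, -0.128, 0.0, 0.0]
ft_force: [-0.6, 1.2, 0.3]
grip_width: 0.0188
t 14.15 r 39.9 mm phi_tcp -17.6  A~2.290 (if pushing)  push 0.92 radial -0.95 fz 0.32 z 61.9 a -14.7 grip 18.8 mz -0.03 q6 1.65
0 0 0.51 0 0.05 0 0.56; 0 0 0.57 -0.01 0.05 0 0.56
```

```bash
python3 -m crank '0 0 0.51 0 0.05 0 0.56; 0 0 0.57 0 0.05 0 0.56'; python3 arc.py 3 2 | head -1;  python3 -m crank '0 0 0.6 0 0.05 0 0.56'; python3 arc.py 3 2|head -1; python3 -m crank '0 0 0.6 0 0.05 0 0.56';python3 arc.py 3 2
```

```text
time: 14.4
position: [0.5845, 0.0069, 0.0619]
tool_rot: [0.985, -0.173, 0.0, -0.0]
ft_force: [0.3, 0.5, 0.2]
grip_width: 0.019
t 14.40 r 40.2 mm phi_tcp -23.0  A~2.382 (if pushing)  push 0.58 radial 0.07 fz 0.23 z 61.9 a -19.9 grip 19.0 mz -0.02 q6 1.74
time: 14.52
position: [0.5838, 0.0051, 0.0619]
tool_rot: [0.98, -0.198, 0.0, -0.0]
ft_force: [-0.7, 1.3, -0.4]
grip_width: 0.0195
t 14.53 r 40.3 mm phi_tcp -25.7  A~2.422 (if pushing)  push 0.84 radial -1.15 fz -0.41 z 61.9 a -22.9 grip 19.5 mz -0.05 q6 1.79
time: 14.65
position: [0.5832, 0.0034, 0.0619]
tool_rot: [0.975, -0.223, 0.001, -0.0]
ft_force: [0.0, 1.1, 0.6]
grip_width: 0.0194
t 14.65 r 40.5 mm phi_tcp -28.3  A~2.468 (if pushing)  push 0.96 radial -0.48 fz 0.61 z 61.9 a -25.8 grip 19.4 mz -0.00 q6 1.83
-0.01 -0.02 0.32 -0.02 0.05 0 0.56; 0 0 0.58 0 0.05 0 0.56
```

```bash
python3 -m crank '0 0 0.32 -0.02 0.05 0 0.56'; python3 arc.py 3 2 | head -1;  python3 -m crank '0 0 0.58 0 0.05 0 0.56'; python3 arc.py 3 2|head -1; python3 -m crank '0 0 0.6 0 0.05 0 0.56';python3 arc.py 3 2; python3 - <<'E'
from h import *
s=viewer.camera('side')
im=cv2.resize(s['img'][160:310,270:420,::-1],None,fx=4,fy=4,interpolation=cv2.INTER_CUBIC)
cv2.imwrite('pics/s10z.png',im)
E
```

```text
time: 14.78
position: [0.5823, 0.0018, 0.062]
tool_rot: [0.972, -0.236, 0.002, -0.0]
ft_force: [0.6, 0.5, -0.5]
grip_width: 0.0193
t 14.78 r 40.6 mm phi_tcp -30.8  A~2.514 (if pushing)  push 0.72 radial 0.32 fz -0.53 z 62.0 a -27.3 grip 19.3 mz 0.01 q6 1.86
time: 14.9
position: [0.5815, 0.0001, 0.062]
tool_rot: [0.965, -0.261, 0.002, -0.0]
ft_force: [0.3, 1.8, -0.9]
grip_width: 0.0189
t 14.90 r 40.8 mm phi_tcp -33.5  A~2.565 (if pushing)  push 1.68 radial -0.76 fz -0.88 z 62.0 a -30.2 grip 18.9 mz 0.03 q6 1.91
time: 15.02
position: [0.5806, -0.0016, 0.0621]
tool_rot: [0.958, -0.286, 0.002, -0.001]
ft_force: [0.9, 2.2, -0.3]
grip_width: 0.019
t 15.03 r 41.0 mm phi_tcp -36.1  A~2.611 (if pushing)  push 2.31 radial -0.62 fz -0.34 z 62.1 a -33.2 grip 19.0 mz 0.02 q6 1.95
-0.03 -0.04 0.47 -0.03 0.05 0 0.56; 0 0 0.59 0 0.05 0 0.56
```

View pics/s10z.png

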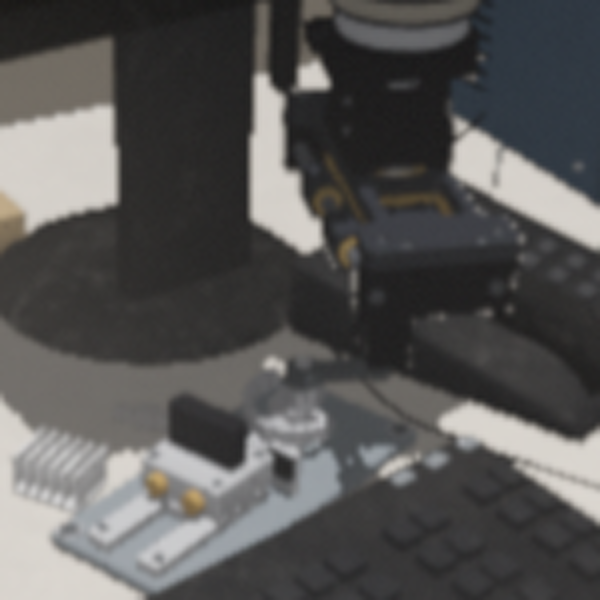

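```bash
python3 -m crank '0 0 0.47 -0.03 0.04 0 0.56'; python3 arc.py 3 2 | head -1;  python3 -m crank '0 0 0.5 0 0.04 0 0.56'; python3 arc.py 2.5 2
```

```text
time: 15.2
position: [0.5795, -0.0028, 0.0623]
tool_rot: [0.952, -0.306, 0.003, -0.0]
ft_force: [2.1, 0.6, -0.8]
grip_width: 0.0189
t 15.20 r 40.9 mm phi_tcp -38.4  A~2.652 (if pushing)  push 1.81 radial 1.29 fz -0.77 z 62.3 a -35.6 grip 18.9 mz 0.00 q6 1.99
time: 15.32
position: [0.5789, -0.0041, 0.0624]
tool_rot: [0.945, -0.326, 0.004, -0.001]
ft_force: [1.7, 1.0, -0.8]
grip_width: 0.0193
t 15.32 r 41.3 mm phi_tcp -40.4  A~2.681 (if pushing)  push 1.83 radial 0.64 fz -0.85 z 62.4 a -38.1 grip 19.3 mz 0.01 q6 2.03
-0.04 -0.08 0.21 -0.03 0.04 0.01 0.56; 0 0.01 0.47 -0.01 0.04 0 0.56
```

```bash
python3 -m crank '-0.04 -0.08 0.21 -0.03 0.04 0.01 0.56'; python3 arc.py 3 2 | head -1;  python3 -m crank '0 0 0.47 -0.01 0.04 0 0.56'; python3 arc.py 3 2 | head -1;  python3 -m crank '0 0 0.47 -0.01 0.04 0 0.56'; python3 arc.py 2.5 2
```

```text
time: 15.45
position: [0.578, -0.0049, 0.0623]
tool_rot: [0.942, -0.334, 0.001, -0.0]
ft_force: [1.5, 0.4, 0.0]
grip_width: 0.0188
t 15.45 r 41.1 mm phi_tcp -42.1  A~2.716 (if pushing)  push 1.27 radial 0.82 fz 0.02 z 62.3 a -39.1 grip 18.8 mz -0.01 q6 2.05
time: 15.58
position: [0.577, -0.006, 0.0623]
tool_rot: [0.935, -0.354, 0.001, -0.0]
ft_force: [0.1, 1.2, -1.5]
grip_width: 0.019
t 15.57 r 41.1 mm phi_tcp -44.1  A~2.749 (if pushing)  push 0.88 radial -0.75 fz -1.45 z 62.3 a -41.4 grip 19.0 mz 0.01 q6 2.09
time: 15.7
position: [0.5759, -0.007, 0.0624]
tool_rot: [0.928, -0.373, 0.001, -0.0]
ft_force: [0.6, 0.8, -1.1]
grip_width: 0.0189
t 15.70 r 41.0 mm phi_tcp -46.2  A~2.787 (if pushing)  push 0.97 radial -0.15 fz -1.09 z 62.4 a -43.8 grip 18.9 mz -0.01 q6 2.13
-0.02 -0.03 0.28 -0.03 0.04 0.01 0.56; 0 0 0.48 0 0.04 0 0.56
```

```bash
python3 -m crank '-0.02 -0.03 0.28 -0.03 0.05 0.01 0.56'; python3 arc.py 3 2 | head -1;  python3 -m crank '0 0 0.5 0 0.05 0 0.56'; python3 arc.py 3 2 | head -1;  python3 -m crank '0 0 0.5 -0.01 0.04 0 0.56'; python3 arc.py 2.5 2
```

```text
time: 15.82
position: [0.5747, -0.0079, 0.0623]
tool_rot: [0.923, -0.384, 0.001, -0.0]
ft_force: [1.3, 0.2, 1.2]
grip_width: 0.0193
t 15.82 r 40.9 mm phi_tcp -48.3  A~2.819 (if pushing)  push 1.10 radial 0.72 fz 1.18 z 62.3 a -45.2 grip 19.3 mz -0.03 q6 2.15
time: 15.95
position: [0.5732, -0.0093, 0.0623]
tool_rot: [0.915, -0.404, 0.001, -0.0]
ft_force: [0.6, 1.4, -0.7]
grip_width: 0.0191
t 15.95 r 41.0 mm phi_tcp -51.1  A~2.870 (if pushing)  push 1.29 radial -0.71 fz -0.72 z 62.3 a -47.7 grip 19.1 mz -0.02 q6 2.19
time: 16.08
position: [0.5719, -0.0102, 0.0623]
tool_rot: [0.905, -0.425, 0.001, -0.0]
ft_force: [1.4, 1.7, -1.5]
grip_width: 0.0196
t 16.07 r 40.9 mm phi_tcp -53.3  A~2.903 (if pushing)  push 2.17 radial -0.55 fz -1.54 z 62.3 a -50.2 grip 19.6 mz -0.01 q6 2.23
-0.02 -0.02 0.31 -0.03 0.04 0.01 0.56; 0 0 0.48 0 0.04 0 0.56
```

```bash
python3 -m crank '-0.02 -0.02 0.31 -0.03 0.04 0.01 0.56'; python3 arc.py 3 2 | head -1;  python3 -m crank '0 0 0.5 0 0.04 0 0.56'; python3 arc.py 3 2 | head -1;  python3 -m crank '0 0 0.5 -0.01 0.04 0 0.56'; python3 arc.py 2.5 2
```

```text
time: 16.2
position: [0.5708, -0.0107, 0.0622]
tool_rot: [0.899, -0.437, 0.001, -0.0]
ft_force: [2.2, -0.1, 1.2]
grip_width: 0.0191
t 16.20 r 40.6 mm phi_tcp -55.0  A~2.940 (if pushing)  push 1.77 radial 1.39 fz 1.18 z 62.2 a -51.8 grip 19.1 mz -0.09 q6 2.26
time: 16.32
position: [0.5694, -0.0116, 0.0622]
tool_rot: [0.889, -0.457, 0.001, -0.0]
ft_force: [0.1, 0.9, 0.4]
grip_width: 0.0189
t 16.32 r 40.6 mm phi_tcp -57.4  A~2.982 (if pushing)  push 0.62 radial -0.72 fz 0.39 z 62.2 a -54.4 grip 18.9 mz 0.03 q6 2.30
time: 16.45
position: [0.5679, -0.0123, 0.0622]
tool_rot: [0.879, -0.477, 0.001, -0.0]
ft_force: [1.8, 0.0, 0.2]
grip_width: 0.0188
t 16.45 r 40.4 mm phi_tcp -59.6  A~3.022 (if pushing)  push 1.55 radial 0.90 fz 0.24 z 62.2 a -57.0 grip 18.8 mz -0.07 q6 2.35
-0.01 -0.01 0.34 -0.01 0.04 0.01 0.56; 0 0 0.46 -0.01 0.04 0 0.56
```

```bash
python3 -m crank '0 0 0.2 -0.01 0.04 0 0.56'; python3 arc.py 3 2 | head -1;  python3 -m crank '0 0 0.25 0 0.04 0 0.56'; python3 arc.py 3 2 | head -1;  python3 -m crank '0 0 0.25 0 0.04 0 0.56'; python3 arc.py 2.5 2
```

```text
time: 16.58
position: [0.5668, -0.013, 0.0623]
tool_rot: [0.875, -0.485, 0.001, -0.0]
ft_force: [1.2, 0.3, -0.3]
grip_width: 0.0192
t 16.57 r 40.5 mm phi_tcp -61.6  A~3.052 (if pushing)  push 1.22 radial 0.34 fz -0.34 z 62.3 a -58.0 grip 19.2 mz 0.01 q6 2.36
time: 16.7
position: [0.5654, -0.014, 0.0623]
tool_rot: [0.869, -0.494, 0.001, -0.0]
ft_force: [1.3, 0.5, -1.1]
grip_width: 0.0192
t 16.70 r 40.7 mm phi_tcp -64.0  A~3.094 (if pushing)  push 1.37 radial 0.15 fz -1.09 z 62.3 a -59.3 grip 19.2 mz -0.01 q6 2.38
time: 16.82
position: [0.5638, -0.0148, 0.0622]
tool_rot: [0.863, -0.504, 0.001, -0.0]
ft_force: [1.3, 1.0, -0.4]
grip_width: 0.0192
t 16.82 r 40.8 mm phi_tcp -66.4  A~3.136 (if pushing)  push 1.57 radial -0.43 fz -0.36 z 62.2 a -60.6 grip 19.2 mz 0.01 q6 2.40
-0.02 -0.02 0.92 -0.02 0.04 0.01 0.56; 0 0 0.48 -0.01 0.04 0 0.56
```

```bash
python3 -m crank '0 0 0.3 -0.02 0.04 0 0.56'; python3 arc.py 3 2 | head -1;  python3 -m crank '0 0 0.25 -0.01 0.04 0 0.56'; python3 arc.py 3 2 | head -1;  python3 -m crank '0 0 0.25 -0.01 0.04 0 0.56'; python3 arc.py 2.5 2; python3 - <<'E'
from h import *
s=viewer.camera('side')
im=cv2.resize(s['img'][160:310,270:420,::-1],None,fx=4,fy=4,interpolation=cv2.INTER_CUBIC)
cv2.imwrite('pics/s11z.png',im)
E
```

```text
time: 16.95
position: [0.5623, -0.0151, 0.0623]
tool_rot: [0.856, -0.516, 0.002, -0.0]
ft_force: [1.3, -0.2, 0.4]
grip_width: 0.0191
t 16.95 r 40.5 mm phi_tcp -68.5  A~3.174 (if pushing)  push 1.18 radial 0.70 fz 0.38 z 62.3 a -62.2 grip 19.1 mz -0.01 q6 2.43
time: 17.08
position: [0.5608, -0.0157, 0.0624]
tool_rot: [0.85, -0.526, 0.002, -0.0]
ft_force: [1.7, -0.3, -0.3]
grip_width: 0.0191
t 17.07 r 40.6 mm phi_tcp -70.8  A~3.214 (if pushing)  push 1.51 radial 0.79 fz -0.31 z 62.4 a -63.5 grip 19.1 mz -0.04 q6 2.45
time: 17.2
position: [0.5593, -0.0162, 0.0624]
tool_rot: [0.844, -0.536, 0.002, -0.0]
ft_force: [1.8, 0.3, -1.3]
grip_width: 0.019
t 17.20 r 40.6 mm phi_tcp -73.1  A~3.255 (if pushing)  push 1.85 radial 0.26 fz -1.30 z 62.4 a -64.8 grip 19.0 mz 0.04 q6 2.47
-0.04 -0.03 1 -0.02 0.04 0.01 0.56; 0 0 0.92 -0.01 0.04 0 0.56
```

View pics/s11z.png

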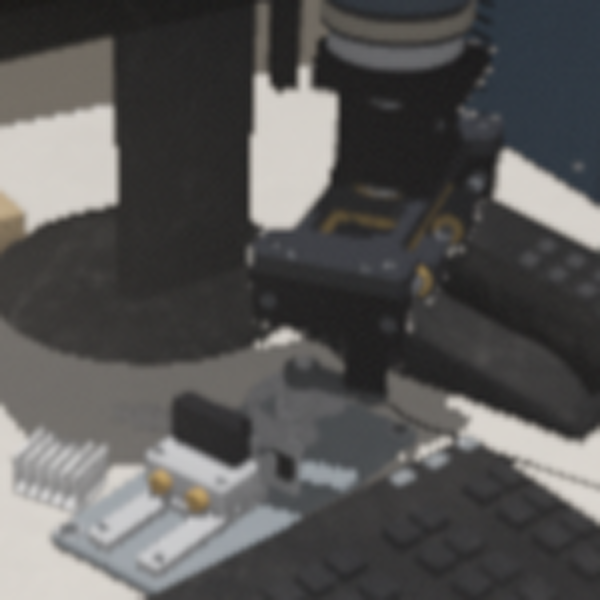

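```bash
python3 -m crank '-0.04 -0.03 0.3 -0.02 0.04 0.01 0.56'; python3 arc.py 3 2 | head -1;  python3 -m crank '0 0 0.25 -0.01 0.04 0 0.56'; python3 arc.py 2.5 2
```

```text
time: 17.38
position: [0.5573, -0.0163, 0.0622]
tool_rot: [0.837, -0.548, -0.0, 0.0]
ft_force: [2.0, 0.8, 0.4]
grip_width: 0.019
t 17.38 r 40.1 mm phi_tcp -75.8  A~3.303 (if pushing)  push 2.11 radial -0.34 fz 0.36 z 62.2 a -66.5 grip 19.0 mz 0.02 q6 2.50
time: 17.5
position: [0.5557, -0.0166, 0.0622]
tool_rot: [0.83, -0.558, 0.0, 0.0]
ft_force: [1.6, -0.6, -0.1]
grip_width: 0.019
t 17.50 r 40.1 mm phi_tcp -78.1  A~3.344 (if pushing)  push 1.42 radial 0.87 fz -0.14 z 62.2 a -67.8 grip 19.0 mz 0.00 q6 2.52
0.01 -0.01 1 -0.01 0.04 0.01 0.56; 0 0 1 -0.01 0.04 0 0.56
```

```bash
python3 -m crank '0 0 0.3 -0.01 0.04 0.01 0.56'; python3 arc.py 3 2 | head -1;  python3 -m crank '0 0 0.25 -0.01 0.04 0 0.56'; python3 arc.py 2.5 2
```

```text
time: 17.62
position: [0.554, -0.0168, 0.0619]
tool_rot: [0.822, -0.569, 0.0, 0.0]
ft_force: [1.1, 0.3, 1.6]
grip_width: 0.0193
t 17.62 r 40.0 mm phi_tcp -80.6  A~3.382 (if pushing)  push 1.14 radial -0.07 fz 1.57 z 61.9 a -69.4 grip 19.3 mz 0.04 q6 2.55
time: 17.75
position: [0.5525, -0.0171, 0.0619]
tool_rot: [0.815, -0.579, 0.0, 0.0]
ft_force: [2.5, -0.1, 0.2]
grip_width: 0.0191
t 17.75 r 40.0 mm phi_tcp -82.9  A~3.424 (if pushing)  push 2.43 radial 0.45 fz 0.21 z 61.9 a -70.7 grip 19.1 mz -0.03 q6 2.57
0 -0.01 1 -0.01 0.04 0 0.56; 0 0 1 -0.01 0.04 0 0.56
```

```bash
python3 -m crank '0 0 0.3 -0.01 0.03 0 0.56'; python3 arc.py 3 2 | head -1;  python3 -m crank '0 0 0.25 -0.01 0.03 0 0.56'; python3 arc.py 2.5 2
```

```text
time: 17.88
position: [0.5513, -0.0172, 0.0619]
tool_rot: [0.807, -0.59, 0.001, 0.0]
ft_force: [1.4, -0.6, -0.2]
grip_width: 0.0192
t 17.88 r 40.0 mm phi_tcp -84.5  A~3.451 (if pushing)  push 1.32 radial 0.74 fz -0.19 z 61.9 a -72.3 grip 19.2 mz -0.01 q6 2.60
time: 18.0
position: [0.5503, -0.0173, 0.0619]
tool_rot: [0.8, -0.6, 0.001, -0.0]
ft_force: [2.6, -0.2, -0.7]
grip_width: 0.0194
t 18.00 r 40.0 mm phi_tcp -85.9  A~3.474 (if pushing)  push 2.57 radial 0.40 fz -0.65 z 61.9 a -73.7 grip 19.4 mz 0.01 q6 2.62
-0.01 -0.02 1 -0.01 0.04 0 0.56; 0 0 1 -0.01 0.04 0 0.56
```

```bash
python3 - <<'E'
from h import *
s=viewer.camera('side')
im=cv2.resize(s['img'][240:300,290:370,::-1],None,fx=10,fy=10,interpolation=cv2.INTER_CUBIC)
cv2.imwrite('pics/s12z.png',im)
E
python3 -m crank '0 0 0.2 -0.01 0.03 0 0.56'; python3 arc.py 3 2 | head -1
```

```text
time: 18.18
position: [0.5493, -0.0173, 0.0619]
tool_rot: [0.795, -0.607, 0.001, -0.0]
ft_force: [3.9, -1.1, -1.4]
grip_width: 0.0195
t 18.18 r 40.0 mm phi_tcp -87.4  A~3.499 (if pushing)  push 3.89 radial 1.30 fz -1.40 z 61.9 a -74.8 grip 19.5 mz -0.01 q6 2.64
```

View pics/s12z.png

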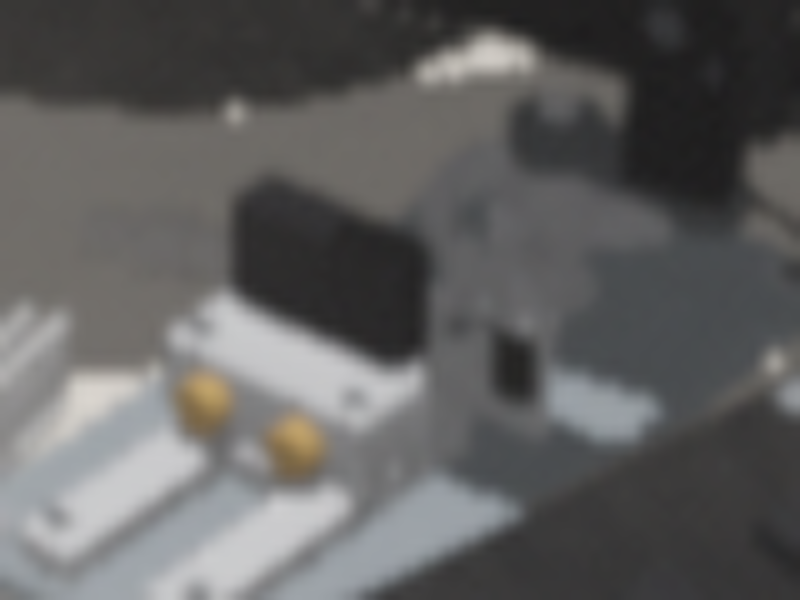

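```bash
python3 -m crank '0 0 0.15 -0.01 0.03 0 0.56'; python3 arc.py 3 2 | head -1; python3 -m crank '0 0 0.15 -0.01 0.03 0 0.56'; python3 arc.py 2 2
```

```text
time: 18.3
position: [0.5485, -0.0174, 0.0619]
tool_rot: [0.79, -0.613, 0.002, -0.0]
ft_force: [3.8, -0.7, -2.0]
grip_width: 0.0192
t 18.30 r 40.0 mm phi_tcp -88.5  A~3.522 (if pushing)  push 3.78 radial 0.75 fz -2.01 z 61.9 a -75.6 grip 19.2 mz -0.05 q6 2.66
time: 18.42
position: [0.5477, -0.0174, 0.0619]
tool_rot: [0.786, -0.618, 0.002, -0.001]
ft_force: [3.1, -0.5, -1.6]
grip_width: 0.019
t 18.43 r 40.0 mm phi_tcp -89.7  A~3.546 (if pushing)  push 3.07 radial 0.51 fz -1.62 z 61.9 a -76.4 grip 19.0 mz -0.04 q6 2.67
-0.05 -0.03 1 -0.01 0.03 0 0.56; 0 0 1 -0.01 0.03 0 0.56
```

```bash
python3 -m crank '0 0 0.1 -0.01 0.04 0 0.56'; python3 arc.py 3 2 | head -1; python3 -m crank '0 0 0.1 -0.01 0.04 0 0.56'; python3 arc.py 2 2
```

```text
time: 18.55
position: [0.5465, -0.0176, 0.0619]
tool_rot: [0.783, -0.622, 0.003, -0.001]
ft_force: [3.2, -0.8, -2.7]
grip_width: 0.0192
t 18.55 r 40.2 mm phi_tcp -91.5  A~3.574 (if pushing)  push 3.24 radial 0.74 fz -2.66 z 61.9 a -76.9 grip 19.2 mz -0.03 q6 2.68
time: 18.68
position: [0.5453, -0.0177, 0.0619]
tool_rot: [0.78, -0.626, 0.003, -0.001]
ft_force: [5.0, -1.1, -2.1]
grip_width: 0.0189
t 18.68 r 40.4 mm phi_tcp -93.1  A~3.606 (if pushing)  push 5.03 radial 0.78 fz -2.08 z 61.9 a -77.5 grip 18.9 mz 0.02 q6 2.69
-0.07 -0.03 1 -0.02 0.03 0 0.56; 0 -0.01 1 -0.01 0.03 0 0.56
```

```bash
python3 -m crank '0 0 0.1 -0.02 0.04 0 0.56'; python3 arc.py 3 2 | head -1; python3 -m crank '0 0 0.1 -0.02 0.04 0 0.56'; python3 arc.py 2 2
```

```text
time: 18.8
position: [0.5444, -0.0176, 0.0621]
tool_rot: [0.777, -0.629, 0.004, -0.002]
ft_force: [5.5, -1.4, -3.8]
grip_width: 0.019
t 18.80 r 40.3 mm phi_tcp -94.5  A~3.628 (if pushing)  push 5.62 radial 0.96 fz -3.79 z 62.1 a -78.0 grip 19.0 mz -0.01 q6 2.70
time: 18.92
position: [0.5436, -0.0174, 0.0622]
tool_rot: [0.774, -0.633, 0.005, -0.002]
ft_force: [4.6, -0.6, -3.2]
grip_width: 0.0194
t 18.93 r 40.2 mm phi_tcp -95.6  A~3.643 (if pushing)  push 4.62 radial 0.20 fz -3.16 z 62.2 a -78.6 grip 19.4 mz -0.07 q6 2.71
-0.12 -0.05 1 -0.02 0.03 0 0.56; 0 -0.01 1 -0.01 0.03 0 0.56
```

```bash
python3 -m crank '-0.12 -0.05 0.1 -0.02 0.04 0 0.56'; python3 arc.py 3 2 | head -1; python3 -m crank '0 0 0.1 -0.02 0.04 0 0.56'; python3 arc.py 2 2
```

```text
time: 19.05
position: [0.5426, -0.0172, 0.0624]
tool_rot: [0.771, -0.637, 0.001, 0.0]
ft_force: [4.1, -1.0, -3.3]
grip_width: 0.0194
t 19.05 r 40.1 mm phi_tcp -97.0  A~3.667 (if pushing)  push 4.16 radial 0.54 fz -3.32 z 62.4 a -79.1 grip 19.4 mz -0.05 q6 2.72
time: 19.18
position: [0.5421, -0.0171, 0.0625]
tool_rot: [0.768, -0.64, 0.002, -0.0]
ft_force: [6.0, -0.4, -3.9]
grip_width: 0.0194
t 19.18 r 40.0 mm phi_tcp -97.8  A~3.681 (if pushing)  push 6.04 radial -0.40 fz -3.91 z 62.5 a -79.6 grip 19.4 mz -0.07 q6 2.73
-0.05 -0.03 1 -0.01 0.03 0.01 0.56; 0 0 1 -0.01 0.03 0 0.56
```

```bash
python3 -m crank '-0.05 0 0.05 -0.02 0.05 0.01 0.56'; python3 arc.py 3 2 | head -1; python3 -m crank '0 0 0.05 -0.02 0.05 0.01 0.56'; python3 arc.py 2 2
```

```text
time: 19.3
position: [0.5415, -0.0171, 0.0625]
tool_rot: [0.766, -0.642, 0.003, 0.0]
ft_force: [6.6, -1.1, -1.2]
grip_width: 0.0192
t 19.30 r 40.1 mm phi_tcp -98.6  A~3.698 (if pushing)  push 6.73 radial 0.07 fz -1.22 z 62.5 a -79.9 grip 19.2 mz -0.06 q6 2.73
time: 19.42
position: [0.5412, -0.0171, 0.0625]
tool_rot: [0.765, -0.644, 0.004, -0.001]
ft_force: [7.5, -0.3, -2.2]
grip_width: 0.0194
t 19.43 r 40.2 mm phi_tcp -99.1  A~3.704 (if pushing)  push 7.48 radial -0.88 fz -2.17 z 62.5 a -80.2 grip 19.4 mz 0.05 q6 2.74
-0.08 -0.06 1 -0.02 0.03 0.01 0.56; 0 -0.01 1 -0.01 0.03 0 0.56
```

```bash
python3 -m crank '-0.08 -0.06 0.05 -0.02 0.06 0.01 0.56'; python3 arc.py 3 2 | head -1
```

```text
time: 19.55
position: [0.5404, -0.0171, 0.0625]
tool_rot: [0.763, -0.646, 0.002, -0.001]
ft_force: [6.5, -1.1, -2.4]
grip_width: 0.0197
t 19.55 r 40.3 mm phi_tcp -100.2  A~3.720 (if pushing)  push 6.61 radial -0.11 fz -2.39 z 62.5 a -80.5 grip 19.7 mz -0.02 q6 2.74
```

```bash
python3 -m crank '0 0 0 0 -0.07 0 0.56; 0 0 0 0 0 0 0.4; 0 0 0 0 0 0 0.4'; python3 arc.py 3 2 | head -1;  python3 -m crank '0 0 0 0 0 -0.3 0.4; 0 0 0 0 0 -0.7 0.4; 0 0 0 0 0 -0.8 0.4;0 0 0 0 0 -0.8 0.4; 0 0 0 0 0 0 0.4'; python3 arc.py 3 2 | head -1
python3 - <<'E'
from h import *
s=viewer.camera('side')
im=cv2.resize(s['img'][200:320,270:420,::-1],None,fx=5,fy=5,interpolation=cv2.INTER_CUBIC)
cv2.imwrite('pics/s13z.png',im)
E
```

```text
time: 19.92
position: [0.5378, -0.0152, 0.0619]
tool_rot: [0.763, -0.646, -0.003, 0.002]
ft_force: [0.9, -0.6, -0.1]
grip_width: 0.0251
t 19.93 r 39.1 mm phi_tcp -104.4  A~3.725 (if pushing)  push 1.05 radial 0.34 fz -0.12 z 61.9 a -80.5 grip 25.1 mz -0.05 q6 2.74
time: 20.55
position: [0.5361, -0.0145, 0.1707]
tool_rot: [0.763, -0.646, -0.006, 0.003]
ft_force: [-0.8, -0.6, 0.2]
grip_width: 0.0264
t 20.55 r 38.9 mm phi_tcp -107.1  A~3.757 (if pushing)  push -0.60 radial 0.85 fz 0.16 z 170.7 a -80.5 grip 26.4 mz -0.02 q6 2.74
```

View pics/s13z.png

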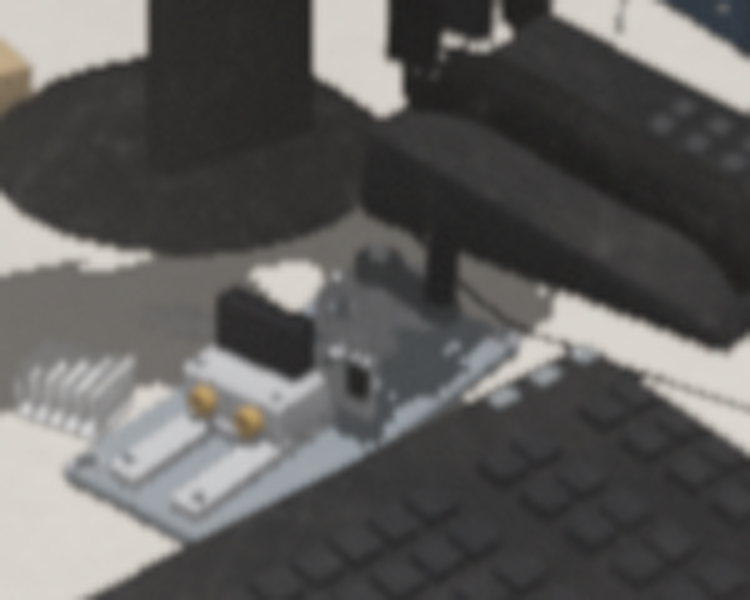

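```bash
python3 plan.py 0.42 -0.28 0.25 -60 0.4
```

```text
0.02 0.01 -0.51 0.76 0.5 -0.25 0.4; 0.02 0.01 -0.51 0.74 0.53 -0.25 0.4; 0.02 0.01 -0.51 0.71 0.56 -0.25 0.4; 0.02 0.01 -0.51 0.69 0.59 -0.25 0.4; 0.02 0.01 -0.51 0.66 0.62 -0.25 0.4
0.02 0.01 -0.51 0.63 0.65 -0.25 0.4; 0.02 0.02 -0.52 0.6 0.67 -0.25 0.4; 0.02 0.01 -0.51 0.57 0.7 -0.25 0.4
```

```bash
python3 -m crank '0.02 0.01 -0.51 0.76 0.5 -0.25 0.4; 0.02 0.01 -0.51 0.74 0.53 -0.25 0.4; 0.02 0.01 -0.51 0.71 0.56 -0.25 0.4; 0.02 0.01 -0.51 0.69 0.59 -0.25 0.4; 0.02 0.01 -0.51 0.66 0.62 -0.25 0.4'; python3 -m crank '0.02 0.01 -0.51 0.63 0.65 -0.25 0.4; 0.02 0.02 -0.52 0.6 0.67 -0.25 0.4; 0.02 0.01 -0.51 0.57 0.7 -0.25 0.4; 0 0 0 0 0 0 0.4'
python3 - <<'E'
from h import *
s=viewer.camera('side');c=viewer.camera('top')
cv2.imwrite('pics/s14z.png',cv2.resize(s['img'][200:320,270:420,::-1],None,fx=5,fy=5,interpolation=cv2.INTER_CUBIC))
cv2.imwrite('pics/t14z.png',cv2.resize(c['img'][150:300,260:460,::-1],None,fx=4,fy=4,interpolation=cv2.INTER_CUBIC))
E
```

```text
time: 21.22
position: [0.4558, -0.1804, 0.2147]
tool_rot: [0.834, -0.552, -0.012, 0.003]
ft_force: [0.6, -0.7, 0.2]
grip_width: 0.0258
time: 21.72
position: [0.4088, -0.2827, 0.2407]
tool_rot: [0.869, -0.494, -0.016, -0.001]
ft_force: [0.3, 0.6, -0.0]
grip_width: 0.0261
```

View pics/s14z.png

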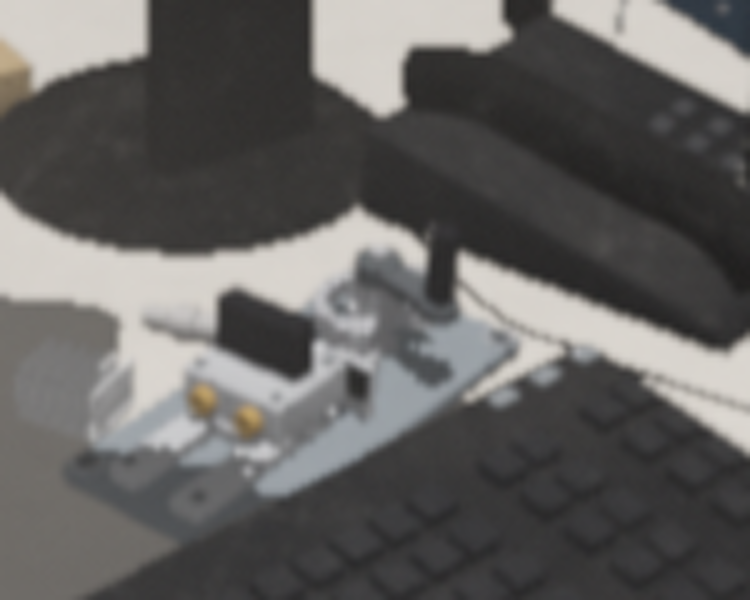

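View pics/t14z.png

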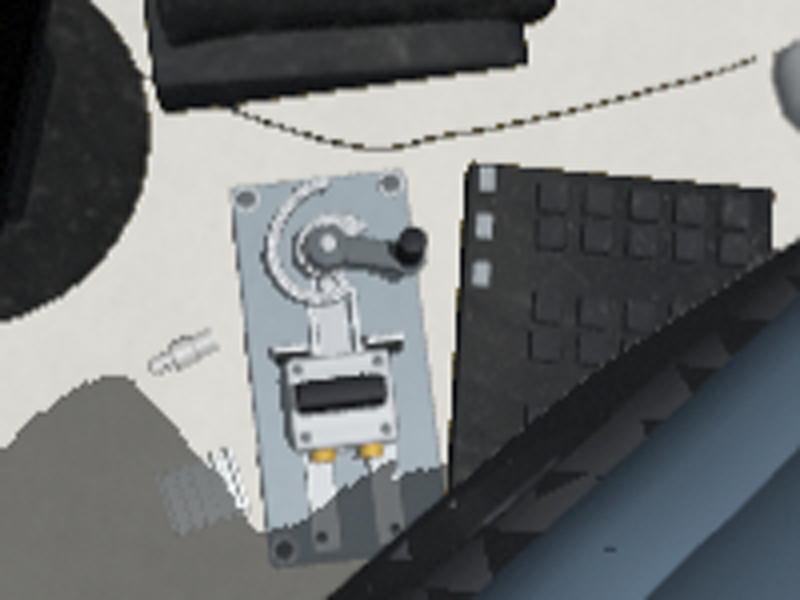

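```bash
python3 - <<'E'
from h import *
c=viewer.camera('top')
z=lambda p:(np.array(p)-1.5)/4+np.array([260,150])
hub=atz(c,z((327,244)),.058)[:2]
for pp in [(411,245),(409,248)]:
  p=atz(c,z(pp),.088)[:2]; 
  for h in (hub,O):
    d=p-h; print(p,np.hypot(*d),'A',1.92-(np.arctan2(d[1],d[0])-TH))
g=atz(c,z((341,392)),.066)[:2]-O; print('grip',g@UX,g@UY,'bolt',g@UX+.061)
r=robot.get_obs(); print(r['ft_force'])
for n in ['heatsink','n_adapter','tape_roll','flux_pen']:
  print(n,[(x['score'],w(c,x['at']).round(3)) for x in spotter.boxes_of(n,c)[:1]])
s=viewer.camera('side')
for n in ['heatsink','n_adapter','tape_roll','flux_pen','cap_box','side_cutter']:
  print(n,[(x['score'],w(s,x['at']).round(3)) for x in spotter.boxes_of(n,s)[:1]])
E
```

```text
[ 0.54027768 -0.01617638] 0.040151144467675155 A 3.7923008544992127
[ 0.54027768 -0.01617638] 0.03944324284480239 A 3.7971149477168242
[ 0.53879777 -0.01524559] 0.039532555419863925 A 3.833347027428563
[ 0.53879777 -0.01524559] 0.03883320149042596 A 3.838981154391404
grip -0.0752800597742587 0.0019253147648549053 bolt -0.014280059774258697
[ 0.55273481 -0.17174588  0.02310333]
heatsink [(0.61, array([0.426, 0.081, 0.005]))]
n_adapter []
tape_roll []
flux_pen [(0.28, array([0.545, 0.039, 0.031]))]
heatsink [(0.92, array([0.421, 0.078, 0.02 ]))]
n_adapter [(0.55, array([0.496, 0.096, 0.012]))]
tape_roll [(0.6, array([ 0.373, -0.265,  0.019]))]
flux_pen [(0.51, array([0.542, 0.017, 0.052]))]
cap_box [(0.78, array([0.558, 0.329, 0.023]))]
side_cutter [(0.49, array([0.437, 0.267, 0.014]))]
```

```bash
python3 - <<'E'
from h import *
c=viewer.camera('top');s=viewer.camera('side')
z=lambda p:(np.array(p)-1.5)/4+np.array([260,150]); zs=lambda p:(np.array(p)-2)/5+np.array([270,200])
for a in [(411,245),(409,248)]:
  print(tri(c,z(a),s,zs((442,232))))
for A in (3.65,3.73,3.8,3.85):
  ph=1.92-A+TH; p=np.r_[O+.04*np.array([np.cos(ph),np.sin(ph)]),.088]; q=p.copy();q[2]=.054
  print(A,(proj(c,p)-[260,150])*4+1.5,'side top',(proj(s,p)-[270,200])*5+2,'base',(proj(s,q)-[270,200])*5+2)
print((proj(s,np.r_[O,.054])-[270,200])*5+2,(proj(c,np.r_[O,.054])-[260,150])*4+1.5)
cv2.imwrite('pics/t15z.png',cv2.resize(c['img'][195:225,320:380,::-1],None,fx=12,fy=12,interpolation=cv2.INTER_CUBIC))
E
```

```text
(array([ 0.54059853, -0.01652627,  0.08856034]), np.float64(0.001167143432652055))
(array([ 0.53978946, -0.01615084,  0.08852924]), np.float64(0.0028510668903496115))
3.65 [413.65489597 233.27968204] side top [451.14137468 229.64511373] base [446.77269934 300.11571689]
3.73 [413.06370734 239.80457771] side top [445.35126008 232.13049134] base [441.08484746 302.68204872]
3.8 [412.10599364 245.46311889] side top [439.92885284 234.09700014] base [435.75982235 304.71258307]
3.85 [411.17249098 249.45959806] side top [435.86822124 235.37595682] base [431.77297083 306.03318215]
[380.00721427 261.49712245] [328.36086002 245.86653385]
```

View pics/t15z.png

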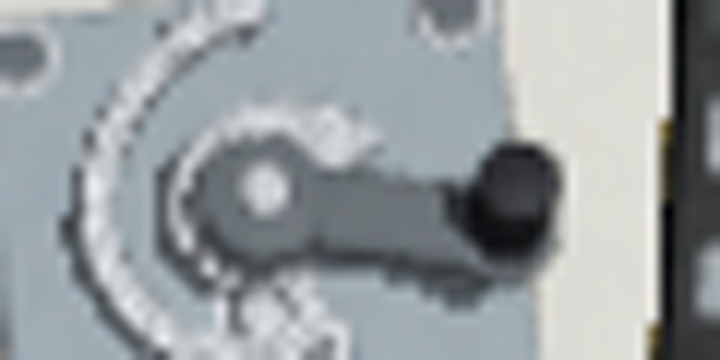

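```bash
python3 - <<'E'
from h import *
print(robot.hand_in()); 
E
```

```text
the job is handed in; nothing more can be done
None
```

The job is done and handed in at about 22 s. The last checks point to a snug module, but the pull on the bolt is my estimate from the push force, not a reading. `hand_in` gives no verdict.

- **Sliding in:** I pushed the module up its channel until it stopped firmly. I pushed against that stop with about 9 N. The arm then put the bolt about 27 mm from the cam's axis.
- **Turning the cam:** I pushed the post round with the fingers loosely around it. It took 1 to 3 N until the seal took up at an estimated 3.47 rad. I turned about 0.25 rad (14 to 15°) further, to an estimated 3.72 rad, where the push was about 7 N. From that I put the pull at roughly 10 to 14 N.
- **Letting go:** As I backed off, the arm moved about 3 mm forward instead of back. The fingers opened as it did so, and the force read only about 1 N. I could not read the force during the lift. The arm's position allows at most about 0.03 rad of extra turn.
- **Final picture, arm clear:** The lever is on the right. The bolt, worked out from the grip's position in the top view, is about 14 mm from the axis.

**What disagreed or failed:**
- **Cam angle:** My first reading of the final picture gave 3.79 to 3.84 rad. A closer zoom gave about 3.75 rad, which agrees with the arm.
- **Seal take-up:** The 3.47 rad is slightly past the stated 2.1 to 3.4 rad, so my angle scale probably reads a little high.
- **Things lying about:** The heatsink, adapter, tape roll, box and cutters were each found within about 5 mm of where they started. The flux pen was not found reliably at the end because the network reported something on the dock. The arm only passed more than 150 mm above the desk on that side.

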